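# Tighten a pole foot's nut between its cheeks

## Robot

A 6-joint arm with a two-finger parallel gripper is mounted at the origin on a cart in front of the work surface, level with it; the furniture and walls round the work are solid. World frame = base frame: x ahead of the robot, y to its left, z up, the work surface at z = 0. Lengths are in m, angles in rad, forces in N, time in s.
With the tool pointing down it reaches from about 0.325 to 0.85 m from the base axis. Payload 15.5 kg.
Tool frame: the origin (TCP) lies at the very end of the fingers, on their centre line; the grasp point (between the pads) lies 19 mm behind it (grip_depth is the distance from the TCP to the grasp point, in m); z points along the fingers, y is the line along which they close (so a half turn about z gives the same grasp; the last joint's range is limited). The gripper opens to 91 mm and grips with 3 to 60 N. Pads are 32 mm wide; open, the fingers measure 118 mm over their backs; the gripper's body (76 mm by 178 mm) begins 60 mm behind the grasp point.
Start: joints at [1.179, 0.494, 1.345, -0, 1.302, -0.096], TCP at [0.182, 0.598, 0.214] pointing down, gripper open.
Joint ranges: [-2.91, 2.91], [-0.82, 2.16], [0.22, 2.67], [-1.22, 4.37], [0.12, 2.79], [-3.08, 3.08]. Speed limits (rad/s): [1.89, 1.89, 2.57, 3.01, 3.01, 3.01].

## Interface

Orientations are given as a rotation vector (axis times angle).
In Python, from workcell import read_state, camera, close_job, cut_out, mark_of, grip_depth gives the robot as it stands.
- The arm moves only by the tool send_rows, never from a script. Its argument "targets" is a list of rows, each a list of 7 numbers: the shift along the world's x, y, z in m, then the turn, a rotation vector about the world's x, y, z in rad, then the opening, from 0 (shut) to 1 (fully open). A call has exactly 8 rows; each row is the pose to reach, as a shift and turn from the pose commanded when the call began; what a row does not reach only later rows make up. A row lasts 1/12 s, in which the tool goes at most 41.7 mm and 7.16 degrees, less where a joint would pass 70% of its speed; a pose out of reach is approached as far as the arm can. A call with a gripper value outside its range is refused whole. The fingers move at their own pace and stop on an object; "force" is the grip in N (left out, the last holds). Time passes only in rows, so rows that repeat a pose let the fingers close, or fill a call up. It gives the time, the measured TCP pose, the force, the opening and the grip force at its end, in the units of the state.
- read_state(): the state, without advancing time (a new reading comes with each control period).
- camera(name): name is "scene" or "top" or "wrist"; returns a dict with "color" (480x640x3 uint8, blue, green, red), "K" (3x3 intrinsics, pixels), "D" ([k1, k2, p1, p2, k3] as OpenCV has them; the pictures are not rectified), "pose" (4x4, takes a point from camera to world coordinates). Camera axes: x right, y up, looking along -z (the intrinsics and any distortion apply to the point x, -y, -z); pixel columns grow to the right and rows downward; lengths in m; the calibration is good to about 2 mm. A picture is of the moment at which its call begins. There is no depth.
- close_job(): hands the job in; it is judged then, once.
Trained networks look in a picture, given as the dict that the camera call returned (one of the last four; its "shot" number tells which), for a name from the list of things; names that differ only in an ending like _2 or _b are one class to them, and where a whole thing is asked for, a point or a joint stands for the part that bears it (a point fixed in the world has none). Each returns a list of dicts, best first, with "score" (0 to 1); they miss things now and then, are a little off and sometimes report something else, mostly with a low value. They report only what shows in the picture. A call takes as long as a camera call. They do not tell look-alikes from the thing itself.
- cut_out(label, picture): "pixels" (480x640 bool, what is visible of it) and "box" ([left, top, width, height] in pixels, round what is visible of it).
- mark_of(label, picture): "centre" ([column, row] in pixels: a listed point, or the origin of a listed thing).
The state is a dict: "t": time; "joint_positions": joint angles; "joint_vel": joint speeds; "joint_efforts": joint torques, N m; "tcp_pos": TCP position; "ee_rot": TCP orientation; "ft_force": force on the tool from outside, world axes, zero at the start; "ft_torque": the same for the moment, N m; "opening": finger opening in m; "grasp_force": force on a finger pad.
Only numpy, scipy, OpenCV 4.12 (cv2) and the standard library are available. Lean on these libraries where they do the work, as an engineer would, in place of code of your own. Each camera call takes 0.05 s, during which the arm holds its last target. There are 200 camera calls.

## Task

The foot of a monitor pole stands on the desk with its big nut still loose, down between two upright cheeks that leave the spanner only a short swing. Pick up the ring spanner by its handle and run the nut down (clockwise from above) one stroke at a time, each time lifting the ring off and reseating it well down on the next flats, until it is tight: about 1 N m, a pull of some 10 N at the grip, and not over 1.4 N m. Then lift the spanner off and lay it down flat on the bare desk, clear of the foot. Feel your way: do not press hard on the nut while the ring is not fully down, nor on the foot, ease the load off before lifting, do not push the nut with the fingers, do not drop the spanner, and leave the mug, the notebook, the phone and the tin where they are.

Things in the scene. Friction and masses are not known exactly. Their poses are not given: they have to be found in the camera images.
- spanner: loose steel ring spanner, 208 mm long, about 0.2 kg, lying flat. Origin: ring centre, on its underside; x from handle to ring, z up. Ring 51 mm outside, 13 mm thick; six-sided hole 31.6 mm over flats, a corner on the x axis, so it fits the nut every 60 degrees. Handle: bar 16 mm wide, 1 to 12 mm above the underside, 22 to 167 mm behind the origin; boss 24 mm across, 13 mm thick at 170 mm
- spanner_grip (a point): good grip on the handle: 95 mm behind the ring's centre, 6.5 mm above the underside. With the ring on the nut the fingers here are clear of the cheeks. Grip it hard (60 N): it can tip in the fingers if the ring is pressed down with over about 5 N. On the nut the ring has some 6 degrees of play each way; a side load shifts the held ring some 0.25 mm per N
- nut: steel hexagon nut, 30 mm over flats, 14 mm high, top 2.5 mm chamfered. Origin: centre of its underside, 11 mm above the desk, z up, x through a corner. Turns about the stud on a brass washer 47 mm across. Runs down at 0.12 N m for some 80 to 110 degrees (how far cannot be seen), then bites: 0.4 N m, 0.2 N m more per degree, and stays tight. 1 N m means 120 N in all on its flats
- nut_corner (a point): the nut's corner on its x axis, 17.3 mm from the axis, at its underside; it goes round with the nut
- foot: grey steel foot, fixed. Origin: stud axis at desk height; x from the open front (robot side) to the pole socket. Plate 180x124 mm, 8 mm thick, x -78 to 102 mm. Two cheeks along x, 48 mm high, inner faces 44 mm either side of the stud, from x = -38 mm back: the handle on the nut points out of the front and swings about 41 degrees each side of -x. Socket at x = 66 mm, 51 mm across, 96 mm high
- stud_top (a point): top of the foot's threaded stud, 20 mm thick, 33 mm above the desk. The nut's top is at 25 mm: to reseat, the ring's underside need only rise above that and may stay round the stud. Measured places may be off by 1 to 2 mm, which is more than the ring's 0.8 mm play round the nut
- coffee_mug: white coffee mug, 83 mm across, 95 mm high, origin under its centre; a bystander
- notebook: dark blue notebook, 178x132x12 mm, a red pencil on it; origin under its centre; a bystander
- phone: phone with a pink rim, 156x76x10 mm, lying flat, origin under its centre; a bystander
- mint_tin: round dark green tin on the desk top (not the like one on the riser behind), 62 mm across, 20 mm high, origin under its centre; a bystander
Mind the look-alikes: they are no part of the job. Several things have the shape of the spanner; the one meant has the colours described above.

How it is judged:
On the way, in this order (a step that is already met when the one before it is completed fails the run):
1. the spanner's ring sits down over the nut (horizontal distance between spanner and nut below 0.005 m and z of spanner in the frame of foot below 0.017 m), for 0.1 s.
2. the ring has been lifted off the nut, above its top (z of spanner in the frame of foot above 0.0245 m), for 0.1 s.
3. the ring sits down over the nut again (all of step 1), for 0.1 s.
4. with the ring down over the nut and the nut run down, the spanner turns it tight: 80 N or more in all on its flats (0.67 N m) (all of step 3 and distance of nut_corner from where it was at the start of the episode above 0.02 m and contact force between spanner and nut above 80 N), for 0.1 s.
At the end, for the whole second after the job is handed in: the nut, tightened on the way, stands run down (its corner over 20 mm from where it was), and the spanner lies flat and still on the bare desk, its ring more than 110 mm from the nut (distance of nut_corner from where it was at the start of the episode above 0.02 m and height (world z) of spanner below 0.005 m and angle between spanner's own z axis and vertical below 0.06 rad and horizontal distance between spanner and nut above 0.11 m and linear speed of spanner below 0.02 m/s); the robot touches nothing.
It fails at once if the nut is overtightened or wrenched about: over 180 N in all between spanner and nut (1.5 N m) (contact force between spanner and nut above 180 N).
It fails at once if the spanner presses on the nut with over 15 N while its underside is more than 6.5 mm above the washer (not seated), or on the foot with over 12 N (contact force between spanner and foot above 12 N or (z of spanner in the frame of foot above 0.0175 m and contact force between spanner and nut above 15 N)).
It fails at once if the fingers push on the nut (over 3 N) (contact force between the fingers and nut above 3 N).
It fails at once if the spanner is dropped (moves at over 0.5 m/s, not held by the fingers) (linear speed of spanner above 0.5 m/s and contact force between the fingers and spanner below 0.2 N).
It fails at once if the mug, notebook, phone or tin is moved by over 20 mm (distance of any of coffee_mug, notebook, phone, mint_tin from where it was at the start of the episode above 0.02 m).
It also fails if it takes over 72 s, if anything falls off the work surface, if the arm or the gripper's body presses on something with over 40 N, if the wrist force passes 120 N, or if a joint passes its speed limit or range.

## Working session

There is one attempt and no reset: what is moved stays moved. The work goes in short steps, Python scripts to look and compute and a tool call to move; the robot and the scene stay as the last step left them, time stands still between calls to the robot, and variables do not carry over. Pictures are saved under pics/ and viewed, at most 10 in all, crops included, and the job is handed in when it is done.

Besides the shell and the picture viewer there is one more tool, called after "Call:" as name(argument=value, ...), one argument or row to a line, values as JSON. send_rows: Moves the arm, as the interface text tells. Its arguments: {"type":"object","properties":{"targets":{"type":"array"},"force":{"type":"number"}},"required":["targets"]}

```bash
ls; mkdir -p pics; cat > h.py <<'E'
import numpy as np, cv2
from workcell import *
def ray(pic,px):
    u=cv2.undistortPoints(np.array([[px]],float),pic["K"],np.array(pic["D"],float))[0,0]
    P=np.array(pic["pose"]); d=P[:3,:3]@np.array([u[0],-u[1],-1.]); return P[:3,3],d
def at(pic,px,z):
    o,d=ray(pic,px); return o+d*(z-o[2])/d[2]
def proj(pic,p):
    P=np.array(pic["pose"]); q=P[:3,:3].T@(np.array(p)-P[:3,3])
    return cv2.projectPoints(np.array([[q[0],-q[1],-q[2]]]),np.zeros(3),np.zeros(3),np.array(pic["K"],float),np.array(pic["D"],float))[0].ravel()
E
python3 - <<'E'
from h import *
print(read_state())
for n in ("scene","top"):
    p=camera(n); cv2.imwrite(f"pics/{n}0.png",p["color"]); print(n,np.round(p["pose"],3).tolist())
    for l,z in (("spanner",0),("spanner_grip",.0065),("nut",.011),("nut_corner",.011),("foot",0),("stud_top",.033),("coffee_mug",0),("notebook",0),("phone",0),("mint_tin",0)):
        print(l,[(round(r["score"],2),np.round(r["centre"],1).tolist(),np.round(at(p,r["centre"],z)[:2],4).tolist()) for r in mark_of(l,p)[:5]])
E
```

```text
pics
{'t': 0.0, 'joint_positions': array([ 1.17949778e+00,  4.94206526e-01,  1.34610154e+00, -7.54984824e-06,
        1.30251394e+00, -9.55109514e-02]), 'joint_vel': array([-0.00048477, -0.00090314, -0.00063929, -0.00139025,  0.00165017,
        0.0001343 ]), 'joint_efforts': array([ 2.33787585e-03, -8.78817344e+01, -3.81857729e+01,  7.09563307e-02,
        5.31280471e-02, -8.45338400e-05]), 'tcp_pos': array([0.18204738, 0.59751227, 0.21333378]), 'ee_rot': array([-4.62884351e-01, -3.10701172e+00,  1.87672762e-03]), 'ft_force': array([ 0.39533899,  0.14005487, -0.40144215]), 'ft_torque': array([ 0.02034321, -0.05368432, -0.00497753]), 'grasp_force': 0.0, 'opening': 0.09115786720488117}
scene [[0.663, 0.56, -0.497, -0.163], [-0.748, 0.497, -0.439, -0.66], [0.001, 0.663, 0.749, 1.102], [0.0, 0.0, 0.0, 1.0]]
spanner [(0.76, [378.6, 286.0], [0.5594, -0.269]), (0.69, [318.0, 246.6], [0.5562, -0.0416])]
spanner_grip [(0.85, [321.5, 270.5], [0.4895, -0.1134]), (0.65, [355.1, 301.9], [0.4683, -0.2548])]
nut [(0.63, [281.0, 214.9], [0.5711, 0.13])]
nut_corner [(0.58, [430.5, 363.5], [0.4455, -
[... 588 characters left out ...]
8], [0.5528, -0.2818]), (0.89, [316.7, 234.0], [0.5457, -0.0366]), (0.31, [262.4, 221.7], [0.5826, 0.1172])]
spanner_grip [(0.86, [397.0, 263.3], [0.4594, -0.2595]), (0.57, [343.2, 254.9], [0.4843, -0.1103])]
nut [(0.48, [256.2, 226.3], [0.567, 0.1332])]
nut_corner [(0.48, [266.0, 220.3], [0.5841, 0.1058])]
foot [(0.75, [257.6, 227.8], [0.565, 0.1305]), (0.44, [397.2, 262.8], [0.4618, -0.261])]
stud_top [(0.65, [259.2, 221.2], [0.5767, 0.1223])]
coffee_mug [(0.76, [167.0, 215.9], [0.6018, 0.3886])]
notebook [(0.56, [171.9, 267.5], [0.4539, 0.3679])]
phone [(0.66, [489.8, 271.8], [0.4343, -0.5176])]
mint_tin [(0.75, [469.1, 227.1], [0.5619, -0.4676]), (0.66, [166.5, 214.2], [0.6068, 0.3902])]
```

View pics/scene0.png

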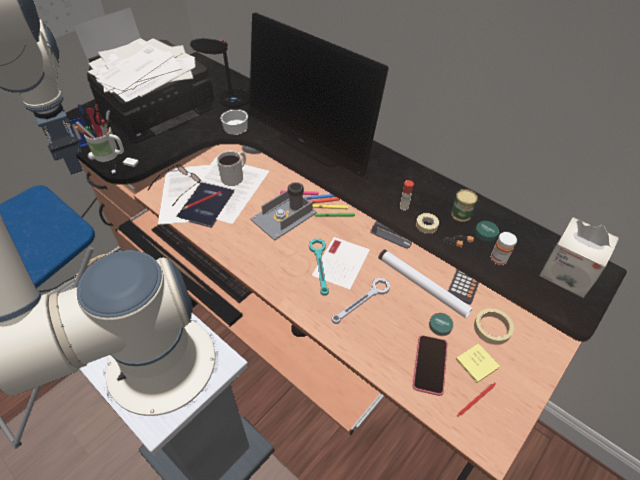

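View pics/top0.png

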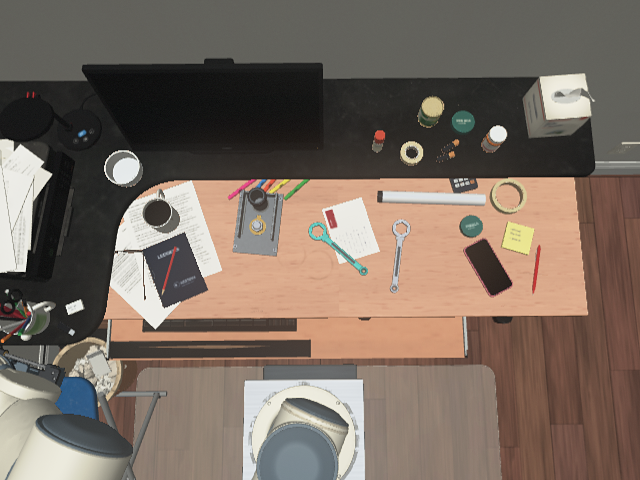

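The steel (chrome) spanner lies at top (401,229) and scene (380,286). Look-alikes are the teal ring spanner, top (317,233) and scene (318,246), the tin on the riser at top (463,121), and the pink-rimmed phone at (488,267), which has no double. I choose the plain steel one. The foot is at top (258,226), with its socket at (258,198). I'll stop over the foot first, then check the spanner in a wrist crop.

Call:
send_rows(
  targets=[
    [0.28, -0.47, 0.09, 0, 0, 0, 1],
    [0.28, -0.47, 0.09, 0, 0, 0, 1],
    [0.28, -0.47, 0.09, 0, 0, 0, 1],
    [0.28, -0.47, 0.09, 0, 0, 0, 1],
    [0.28, -0.47, 0.09, 0, 0, 0, 1],
    [0.28, -0.47, 0.09, 0, 0, 0, 1],
    [0.28, -0.47, 0.09, 0, 0, 0, 1],
    [0.28, -0.47, 0.09, 0, 0, 0, 1],
  ],
)

```text
t: 1.77
tcp_pos: [0.351, 0.3135, 0.2685]
ee_rot: [0.462, 3.107, 0.001]
ft_force: [1.7, 0.3, 0.2]
opening: 0.0912
grasp_force: 0.0
```

```bash
python3 - <<'E'
from h import *
s=read_state(); print(s["t"],s["tcp_pos"],s["ee_rot"],s["joint_positions"])
E
```

```text
1.7667 [0.35104813 0.31352996 0.26853452] [4.62391796e-01 3.10697868e+00 5.05352260e-04] [ 6.02062086e-01  2.17759687e-01  1.62879690e+00 -3.50181229e-05
  1.29452775e+00 -6.73246198e-01]
```

Call:
send_rows(
  targets=[
    [0.08, -0.19, 0.05, 0, 0, 0, 1],
    [0.08, -0.19, 0.05, 0, 0, 0, 1],
    [0.08, -0.19, 0.05, 0, 0, 0, 1],
    [0.08, -0.19, 0.05, 0, 0, 0, 1],
    [0.08, -0.19, 0.05, 0, 0, 0, 1],
    [0.08, -0.19, 0.05, 0, 0, 0, 1],
    [0.08, -0.19, 0.05, 0, 0, 0, 1],
    [0.08, -0.19, 0.05, 0, 0, 0, 1],
  ],
)

```text
t: 2.43
tcp_pos: [0.4303, 0.1253, 0.3179]
ee_rot: [-0.465, -3.107, -0.0]
ft_force: [-0.4, -0.0, 0.1]
opening: 0.0913
grasp_force: 0.0
```

```bash
python3 - <<'E'
from h import *
s=read_state(); print(s["t"],s["tcp_pos"])
p=camera("wrist"); cv2.imwrite("pics/w1.png",p["color"]); print(np.round(p["pose"],3).tolist())
for l,z in (("nut",.011),("nut_corner",.011),("foot",0),("stud_top",.033)):
    print(l,[(round(r["score"],2),np.round(r["centre"],1).tolist(),np.round(at(p,r["centre"],z)[:2],4).tolist()) for r in mark_of(l,p)[:3]])
E
```

```text
2.4333 [0.43034612 0.12530094 0.31790553]
[[0.292, -0.914, -0.282, 0.349], [0.957, 0.279, 0.086, 0.15], [0.0, -0.295, 0.955, 0.49], [0.0, 0.0, 0.0, 1.0]]
nut [(0.7, [344.9, 279.9], [0.5661, 0.1285])]
nut_corner [(0.68, [335.9, 292.5], [0.5828, 0.1091])]
foot [(0.61, [348.8, 281.4], [0.5754, 0.1333]), (0.33, [94.4, 287.7], [0.466, -0.2693])]
stud_top [(0.65, [350.0, 289.3], [0.5732, 0.1328])]
```

View pics/w1.png

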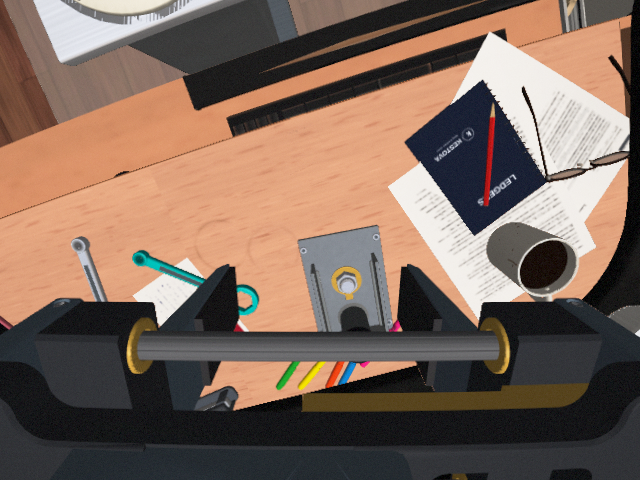

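The wrist view shows the foot plate with the front corners at (298,240) and (377,226), and the nut on its washer at (347,283). The steel spanner is at (85,265) and the teal one at (200,275). I'll go lower to get the nut's orientation.

Call:
send_rows(
  targets=[
    [0.08, -0.003, -0.18, 0, 0, 0, 1],
    [0.08, -0.003, -0.18, 0, 0, 0, 1],
    [0.08, -0.003, -0.18, 0, 0, 0, 1],
    [0.08, -0.003, -0.18, 0, 0, 0, 1],
    [0.08, -0.003, -0.18, 0, 0, 0, 1],
    [0.08, -0.003, -0.18, 0, 0, 0, 1],
    [0.08, -0.003, -0.18, 0, 0, 0, 1],
    [0.08, -0.003, -0.18, 0, 0, 0, 1],
  ],
)

```text
t: 3.35
tcp_pos: [0.5103, 0.1229, 0.1393]
ee_rot: [0.462, 3.107, 0.0]
ft_force: [-0.2, 1.0, 0.1]
opening: 0.091
grasp_force: 0.0
```

```bash
python3 - <<'E'
from h import *
s=read_state(); print(s["t"],s["tcp_pos"])
p=camera("wrist"); np.save("w2.npy",p,allow_pickle=True)
for l,z in (("nut",.011),("nut_corner",.011),("foot",0),("stud_top",.033)):
    print(l,[(round(r["score"],2),np.round(r["centre"],1).tolist(),np.round(at(p,r["centre"],z)[:2],4).tolist()) for r in mark_of(l,p)[:3]])
n=np.array(mark_of("nut",p)[0]["centre"]).astype(int)
# rectified top views: plane z=.0225 (top nut) 
c=at(p,n.astype(float),.011)[:2]
def rect(z,half,s):
    g=np.linspace(-half,half,s); m=np.zeros((s,s,2),np.float32)
    for i in range(s):
        for j in range(s):
            m[i,j]=proj(p,[c[0]-g[i],c[1]-g[j],z])
    return cv2.remap(p["color"],m,None,cv2.INTER_CUBIC)
a=rect(.025,.035,400); b=rect(.008,.11,400)
cv2.imwrite("pics/r2.png",np.hstack([a,b])); print(c)
E
```

```text
3.35 [0.51033471 0.1228549  0.13932751]
nut [(0.94, [340.0, 284.0], [0.568, 0.1285])]
nut_corner []
foot [(0.59, [345.3, 279.4], [0.5697, 0.1343])]
stud_top [(0.74, [343.1, 293.8], [0.5681, 0.13])]
[0.5679723  0.12852005]
```

View pics/r2.png

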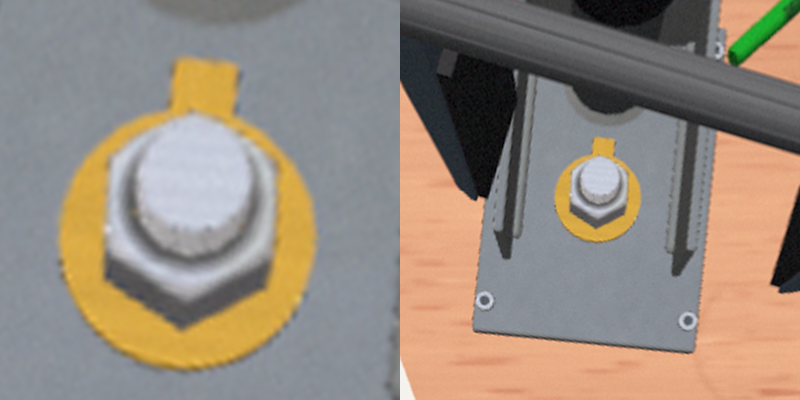

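Rectified (up = +x, 0.175 and 0.55 mm/px): the nut corner points towards the robot at about (182,328) in the left half. The plate front edge runs from (473,331) to (694,352), so the foot yaw is about -5.4° and the stud is at about (0.568, 0.1295). The nut corner direction is about 176.7° in world. Next is the spanner.

Call:
send_rows(
  targets=[
    [-0.03, -0.385, 0.01, 0, 0, 0.06, 1],
    [-0.03, -0.385, 0.01, 0, 0, 0.06, 1],
    [-0.03, -0.385, 0.01, 0, 0, 0.06, 1],
    [-0.03, -0.385, 0.01, 0, 0, 0.06, 1],
    [-0.03, -0.385, 0.01, 0, 0, 0.06, 1],
    [-0.03, -0.385, 0.01, 0, 0, 0.06, 1],
    [-0.03, -0.385, 0.01, 0, 0, 0.06, 1],
    [-0.03, -0.385, 0.01, 0, 0, 0.06, 1],
  ],
)

```text
t: 4.32
tcp_pos: [0.4841, -0.212, 0.1474]
ee_rot: [0.37, 3.119, -0.001]
ft_force: [1.9, 0.0, -0.3]
opening: 0.0911
grasp_force: 0.0
```

Call:
send_rows(
  targets=[
    [0, -0.05, 0, 0, 0, 0, 1],
    [0, -0.05, 0, 0, 0, 0, 1],
    [0, -0.05, 0, 0, 0, 0, 1],
    [0, -0.05, 0, 0, 0, 0, 1],
    [0, -0.05, 0, 0, 0, 0, 1],
    [0, -0.05, 0, 0, 0, 0, 1],
    [0, -0.05, 0, 0, 0, 0, 1],
    [0, -0.05, 0, 0, 0, 0, 1],
  ],
)

```text
t: 4.98
tcp_pos: [0.4848, -0.259, 0.1468]
ee_rot: [0.368, 3.12, 0.0]
ft_force: [0.7, -0.4, -0.1]
opening: 0.0915
grasp_force: 0.0
```

```bash
python3 - <<'E'
from h import *
s=read_state(); print(s["t"],s["tcp_pos"],s["ee_rot"])
p=camera("wrist")
for l,z in (("spanner",0),("spanner_grip",.0065)):
    print(l,[(round(r["score"],2),np.round(r["centre"],1).tolist(),np.round(at(p,r["centre"],z)[:2],4).tolist()) for r in mark_of(l,p)[:3]])
c=np.array([.495,-.27])
def rect(z,hx,hy,sx,sy):
    m=np.array([[proj(p,[c[0]+x,c[1]+y,z]) for y in np.linspace(hy,-hy,sy)] for x in np.linspace(hx,-hx,sx)],np.float32)
    return cv2.remap(p["color"],m,None,cv2.INTER_CUBIC)
cv2.imwrite("pics/r3.png",rect(.012,.12,.08,600,400))
E
```

```text
4.9833 [ 0.48479344 -0.25904246  0.14678895] [3.67661067e-01 3.11998519e+00 7.23959460e-05]
spanner [(0.64, [317.8, 294.6], [0.5571, -0.2759]), (0.6, [542.8, 238.3], [0.5497, -0.0382])]
spanner_grip [(0.96, [472.9, 198.8], [0.4906, -0.1081]), (0.9, [311.1, 210.6], [0.4664, -0.2609])]
```

View pics/r3.png

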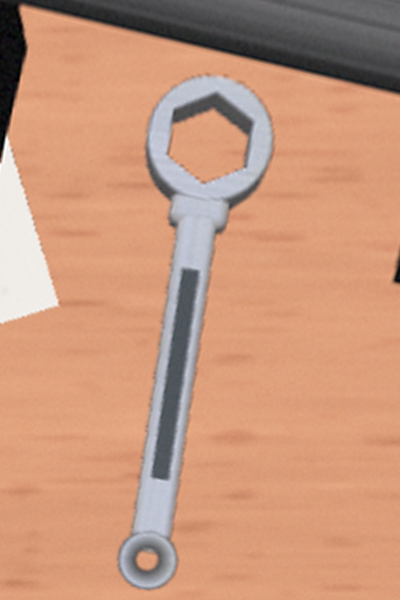

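The crop shows the plain steel spanner alone: ring centre (211,137), boss (147,559), 171 mm apart as stated, handle direction about 171.4°. So the grip is at (0.4657, -0.2604).

Call:
send_rows(
  targets=[
    [-0.019, -0.0014, -0.03, 0, 0, 0.084, 1],
    [-0.019, -0.0014, -0.06, 0, 0, 0.084, 1],
    [-0.019, -0.0014, -0.09, 0, 0, 0.084, 1],
    [-0.019, -0.0014, -0.11, 0, 0, 0.084, 1],
    [-0.019, -0.0014, -0.125, 0, 0, 0.084, 1],
    [-0.019, -0.0014, -0.135, 0, 0, 0.084, 1],
    [-0.019, -0.0014, -0.138, 0, 0, 0.084, 1],
    [-0.019, -0.0014, -0.138, 0, 0, 0.084, 1],
  ],
)

```text
t: 5.8
tcp_pos: [0.4656, -0.2612, 0.0084]
ee_rot: [-0.238, -3.132, -0.001]
ft_force: [-0.4, 0.2, -0.1]
opening: 0.0912
grasp_force: 0.0
```

```bash
python3 - <<'E'
from h import *
s=read_state(); print(s["t"],s["tcp_pos"],s["ee_rot"],s["ft_force"],s["ft_torque"])
r=s["ee_rot"]; print(np.degrees(2*np.arctan2(r[1],r[0]))-90)
E
```

```text
5.8 [ 0.46555758 -0.26118819  0.00835041] [-2.38073243e-01 -3.13193220e+00 -6.05378747e-04] [-0.44153284  0.18713095 -0.13516785] [ 0.06217625  0.01885493 -0.00831444]
-278.69393648771313
```

Call:
send_rows(
  targets=[
    [0, 0.0006, -0.004, 0, 0, 0, 1],
    [0, 0.0006, -0.0065, 0, 0, 0, 1],
    [0, 0.0006, -0.0065, 0, 0, 0, 0.5],
    [0, 0.0006, -0.0065, 0, 0, 0, 0.25],
    [0, 0.0006, -0.0065, 0, 0, 0, 0],
    [0, 0.0006, -0.0065, 0, 0, 0, 0],
    [0, 0.0006, -0.0065, 0, 0, 0, 0],
    [0, 0.0006, -0.0065, 0, 0, 0, 0],
  ],
  force=60,
)

```text
t: 6.47
tcp_pos: [0.4657, -0.2608, 0.0023]
ee_rot: [0.238, 3.132, -0.0]
ft_force: [-0.2, -0.6, 0.6]
opening: 0.0541
grasp_force: 0.0
```

Call:
send_rows(
  targets=[
    [0, 0, 0, 0, 0, 0, 0],
    [0, 0, 0, 0, 0, 0, 0],
    [0, 0, 0, 0, 0, 0, 0],
    [0, 0, 0.01, 0, 0, 0, 0],
    [0, 0, 0.03, 0, 0, 0, 0],
    [0, 0, 0.06, 0, 0, 0, 0],
    [0, 0, 0.09, 0, 0, 0, 0],
    [0, 0, 0.11, 0, 0, 0, 0],
  ],
)

```text
t: 7.13
tcp_pos: [0.466, -0.261, 0.1153]
ee_rot: [0.238, 3.131, -0.002]
ft_force: [0.8, -0.5, 0.4]
opening: 0.0013
grasp_force: 0.0
```

```bash
python3 - <<'E'
from h import *
s=read_state(); print(s["t"],s["tcp_pos"],s["ee_rot"],s["ft_force"],s["ft_torque"],s["opening"],s["grasp_force"])
E
```

```text
7.1333 [ 0.46604904 -0.26098658  0.11527795] [ 2.38030517e-01  3.13079021e+00 -1.66024722e-03] [ 0.80069384 -0.49456755  0.39776826] [ 0.01146237 -0.01912677  0.06004213] 0.0013462654438861248 0.0
```

I lifted before the fingers, which close slowly, had reached the handle. I'll reopen and look again.

Call:
send_rows(
  targets=[
    [0.02, 0, 0.03, 0, 0, 0, 1],
    [0.02, 0, 0.03, 0, 0, 0, 1],
    [0.02, 0, 0.03, 0, 0, 0, 1],
    [0.02, 0, 0.03, 0, 0, 0, 1],
    [0.02, 0, 0.03, 0, 0, 0, 1],
    [0.02, 0, 0.03, 0, 0, 0, 1],
    [0.02, 0, 0.03, 0, 0, 0, 1],
    [0.02, 0, 0.03, 0, 0, 0, 1],
  ],
)

```text
t: 7.8
tcp_pos: [0.4852, -0.2606, 0.1416]
ee_rot: [-0.238, -3.132, -0.001]
ft_force: [-0.1, 0.3, -0.1]
opening: 0.0514
grasp_force: 0.0
```

```bash
python3 - <<'E'
from h import *
s=read_state(); print(s["t"],s["tcp_pos"],s["ee_rot"],s["opening"])
p=camera("wrist")
for l,z in (("spanner",0),("spanner_grip",.0065)):
    print(l,[(round(r["score"],2),np.round(r["centre"],1).tolist(),np.round(at(p,r["centre"],z)[:2],4).tolist()) for r in mark_of(l,p)[:3]])
c=np.array([.495,-.27])
def rect(z,hx,hy,sx,sy):
    m=np.array([[proj(p,[c[0]+x,c[1]+y,z]) for y in np.linspace(hy,-hy,sy)] for x in np.linspace(hx,-hx,sx)],np.float32)
    return cv2.remap(p["color"],m,None,cv2.INTER_CUBIC)
cv2.imwrite("pics/r4.png",rect(.013,.12,.08,601,401))
E
```

```text
7.8 [ 0.48520683 -0.26057766  0.14162845] [-2.38421724e-01 -3.13151622e+00 -9.02348241e-04] 0.05140660832910864
spanner [(0.8, [544.2, 257.3], [0.5505, -0.0358]), (0.7, [313.3, 297.8], [0.5589, -0.276])]
spanner_grip [(0.94, [474.8, 212.7], [0.4909, -0.1101]), (0.75, [315.4, 207.7], [0.4637, -0.2591])]
```

View pics/r4.png

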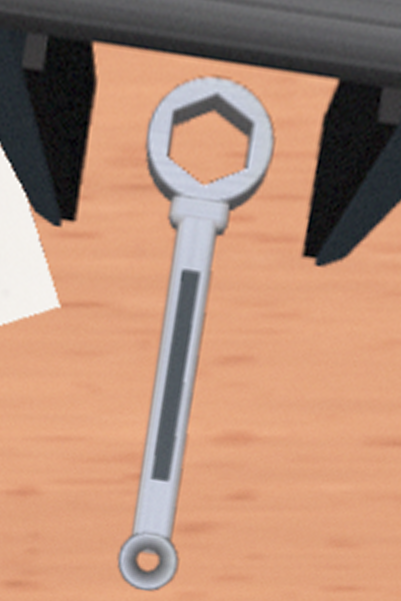

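The spanner has not moved. I'll go down again and give the fingers time to close.

Call:
send_rows(
  targets=[
    [-0.0195, 0, -0.03, 0, 0, 0, 0.5],
    [-0.0195, 0, -0.06, 0, 0, 0, 0.5],
    [-0.0195, 0, -0.09, 0, 0, 0, 0.5],
    [-0.0195, 0, -0.11, 0, 0, 0, 0.5],
    [-0.0195, 0, -0.125, 0, 0, 0, 0.5],
    [-0.0195, 0, -0.134, 0, 0, 0, 0.5],
    [-0.0195, 0, -0.1395, 0, 0, 0, 0.5],
    [-0.0195, 0, -0.1395, 0, 0, 0, 0.5],
  ],
)

```text
t: 8.62
tcp_pos: [0.4659, -0.2606, 0.002]
ee_rot: [-0.238, -3.132, -0.001]
ft_force: [-0.6, -0.2, 0.2]
opening: 0.0456
grasp_force: 0.0
```

Call:
send_rows(
  targets=[
    [0, 0, 0, 0, 0, 0, 0],
    [0, 0, 0, 0, 0, 0, 0],
    [0, 0, 0, 0, 0, 0, 0],
    [0, 0, 0, 0, 0, 0, 0],
    [0, 0, 0, 0, 0, 0, 0],
    [0, 0, 0, 0, 0, 0, 0],
    [0, 0, 0, 0, 0, 0, 0],
    [0, 0, 0, 0, 0, 0, 0],
  ],
  force=60,
)

```text
t: 9.28
tcp_pos: [0.4664, -0.2608, 0.0031]
ee_rot: [0.238, 3.132, -0.001]
ft_force: [-0.9, 1.1, 7.0]
opening: 0.0155
grasp_force: 60.0
```

```bash
python3 - <<'E'
from h import *
s=read_state(); print(s["t"],s["tcp_pos"],s["ee_rot"],s["ft_force"],s["ft_torque"],s["opening"],s["grasp_force"])
E
```

```text
9.2833 [ 0.46635748 -0.26084118  0.00313293] [ 2.37807497e-01  3.13196240e+00 -6.16741418e-04] [-0.87938211  1.08656395  6.95368639] [0.20170022 0.06315609 0.18436557] 0.015496815617220374 60.000699162483215
```

Call:
send_rows(
  targets=[
    [0, 0, 0.02, 0, 0, 0, 0],
    [0, 0, 0.05, 0, 0, 0, 0],
    [0, 0.02, 0.08, 0, 0, 0, 0],
    [0.002, 0.06, 0.09, 0, 0, 0.02, 0],
    [0.003, 0.1, 0.09, 0, 0, 0.05, 0],
    [0.005, 0.14, 0.09, 0, 0, 0.087, 0],
    [0.005, 0.18, 0.09, 0, 0, 0.087, 0],
    [0.006, 0.22, 0.09, 0, 0, 0.087, 0],
  ],
)

```text
t: 9.95
tcp_pos: [0.4716, -0.039, 0.0929]
ee_rot: [0.102, 3.14, -0.0]
ft_force: [2.3, -1.1, -1.9]
opening: 0.0155
grasp_force: 60.0
```

```bash
python3 - <<'E'
from h import *
s=read_state(); print(s["t"],s["tcp_pos"],s["ee_rot"],s["ft_force"],s["ft_torque"],s["opening"],s["grasp_force"])
E
```

```text
9.95 [ 0.4715638  -0.03897422  0.09286168] [ 1.02026228e-01  3.13984959e+00 -1.21734600e-05] [ 2.2681765  -1.09102456 -1.91690292] [ 0.01129323  0.01910597 -0.02218511] 0.015474134962845717 59.99474108219147
```

Call:
send_rows(
  targets=[
    [0.001, 0.04, 0, 0, 0, 0.007, 0],
    [0.002, 0.08, 0, 0, 0, 0.007, 0],
    [0.002, 0.12, 0, 0, 0, 0.007, 0],
    [0.0023, 0.15, 0, 0, 0, 0.007, 0],
    [0.0023, 0.168, 0, 0, 0, 0.007, 0],
    [0.0023, 0.174, -0.01, 0, 0, 0.007, 0],
    [0.0023, 0.174, -0.03, 0, 0, 0.007, 0],
    [0.0023, 0.174, -0.045, 0, 0, 0.007, 0],
  ],
)

```text
t: 10.62
tcp_pos: [0.4742, 0.1333, 0.0465]
ee_rot: [0.089, 3.14, -0.0]
ft_force: [-0.8, -0.1, -2.6]
opening: 0.0153
grasp_force: 60.0
```

```bash
python3 - <<'E'
from h import *
s=read_state(); print(s["t"],s["tcp_pos"],s["ee_rot"],s["ft_force"],s["ft_torque"],s["opening"],s["grasp_force"])
p=camera("wrist")
for l,z in (("nut",.011),("stud_top",.033),("spanner",.045),("spanner_grip",.0515)):
    print(l,[(round(r["score"],2),np.round(r["centre"],1).tolist(),np.round(at(p,r["centre"],z)[:2],4).tolist()) for r in mark_of(l,p)[:3]])
c=proj(p,[.568,.1295,.045]); print(c)
x,y=int(c[0])-100,int(c[1])-90
cv2.imwrite("pics/w5.png",cv2.resize(p["color"][y:y+150,x:x+200],None,fx=4,fy=4,interpolation=cv2.INTER_CUBIC)); print(x,y,proj(p,[.568,.1295,.033]),proj(p,[.568,.1295,.025]))
E
```

```text
10.6167 [0.47423414 0.13332629 0.04653785] [ 8.89959384e-02  3.14004260e+00 -1.77753510e-04] [-0.80807441 -0.09959085 -2.59317389] [0.03368036 0.11304222 0.01897201] 0.01531980643691908 59.996198415756226
nut [(0.61, [321.4, 384.4], [0.5685, 0.1313])]
stud_top []
spanner [(0.58, [107.7, 365.8], [0.5191, -0.0022])]
spanner_grip [(0.93, [315.5, 295.3], [0.473, 0.1326])]
[319.13784583 419.79197597]
219 329 [319.06610215 406.07229736] [319.02186351 397.61916097]
```

View pics/w5.png

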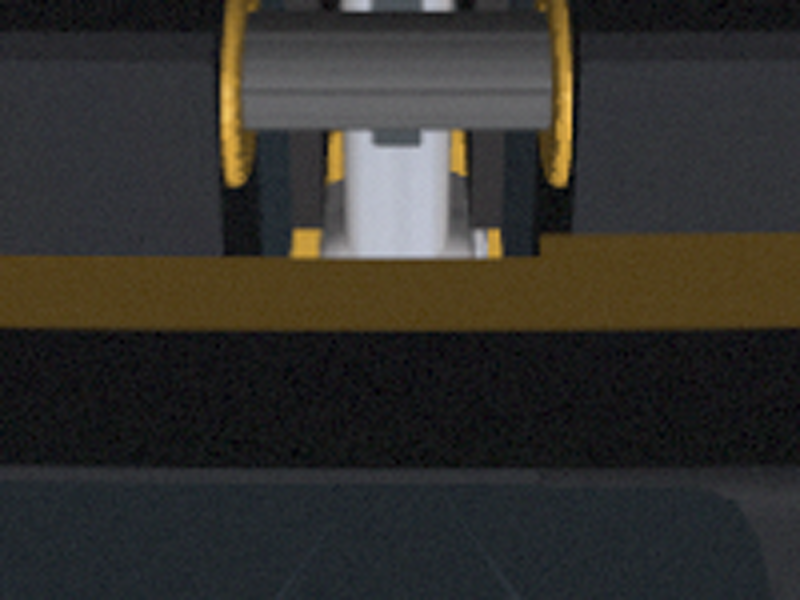

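The wrist view of the ring is blocked by the gripper bar, and only the handle shows, centred. From here I go by feel.

Call:
send_rows(
  targets=[
    [0, 0, -0.006, 0, 0, 0, 0],
    [0, 0, -0.011, 0, 0, 0, 0],
    [0, 0, -0.015, 0, 0, 0, 0],
    [0, 0, -0.0175, 0, 0, 0, 0],
    [0, 0, -0.0175, 0, 0, 0, 0],
    [0, 0, -0.0175, 0, 0, 0, 0],
    [0, 0, -0.0175, 0, 0, 0, 0],
    [0, 0, -0.0175, 0, 0, 0, 0],
  ],
)

```text
t: 11.53
tcp_pos: [0.4745, 0.1333, 0.0303]
ee_rot: [0.091, 3.14, 0.0]
ft_force: [0.9, 1.0, -2.9]
opening: 0.0152
grasp_force: 60.0
```

```bash
python3 - <<'E'
from h import *
s=read_state(); print(s["t"],s["tcp_pos"],s["ee_rot"],s["ft_force"],s["ft_torque"],s["opening"],s["grasp_force"])
p=camera("top")
for l,z in (("spanner",.03),("stud_top",.033),("spanner_grip",.035)):
    print(l,[(round(r["score"],2),np.round(r["centre"],1).tolist(),np.round(at(p,r["centre"],z)[:2],4).tolist()) for r in mark_of(l,p)[:3]])
print(proj(p,[.568,.1295,.033]))
cv2.imwrite("pics/t6.png",cv2.resize(p["color"][180:270,210:310],None,fx=6,fy=6,interpolation=cv2.INTER_CUBIC))
E
```

```text
11.5333 [0.47453634 0.13332208 0.03031004] [9.06652055e-02 3.14002924e+00 8.88407240e-05] [ 0.8698655   0.96412384 -2.86929876] [ 0.0050665   0.00677104 -0.02879736] 0.015241331411560144 59.99616622924805
spanner [(0.89, [317.4, 231.9], [0.5456, -0.039])]
stud_top []
spanner_grip [(0.66, [343.6, 253.2], [0.4845, -0.1105])]
[256.56153813 224.29010802]
```

View pics/t6.png

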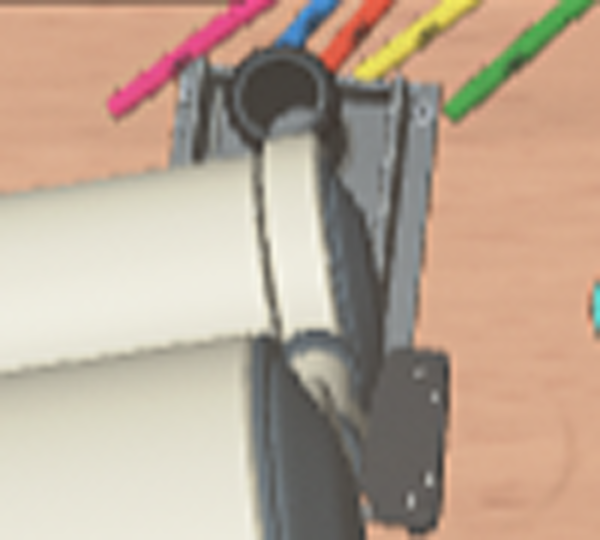

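Call:
send_rows(
  targets=[
    [-0.0006, 0.0016, 0, 0, 0, 0, 0],
    [-0.0006, 0.0016, -0.001, 0, 0, 0, 0],
    [-0.0006, 0.0016, -0.002, 0, 0, 0, 0],
    [-0.0006, 0.0016, -0.0025, 0, 0, 0, 0],
    [-0.0006, 0.0016, -0.003, 0, 0, 0, 0],
    [-0.0006, 0.0016, -0.0035, 0, 0, 0, 0],
    [-0.0006, 0.0016, -0.0035, 0, 0, 0, 0],
    [-0.0006, 0.0016, -0.0035, 0, 0, 0, 0],
  ],
)

```text
t: 12.4
tcp_pos: [0.4738, 0.1348, 0.0266]
ee_rot: [-0.091, -3.14, 0.0]
ft_force: [0.8, -0.5, -2.2]
opening: 0.0155
grasp_force: 60.0
```

Call:
send_rows(
  targets=[
    [0, 0, -0.0005, 0, 0, 0, 0],
    [0, 0, -0.0008, 0, 0, 0, 0],
    [0, 0, -0.0011, 0, 0, 0, 0],
    [0, 0, -0.0014, 0, 0, 0, 0],
    [0, 0, -0.0017, 0, 0, 0, 0],
    [0, 0, -0.002, 0, 0, 0, 0],
    [0, 0, -0.002, 0, 0, 0, 0],
    [0, 0, -0.002, 0, 0, 0, 0],
  ],
)

```text
t: 13.07
tcp_pos: [0.4738, 0.1349, 0.0246]
ee_rot: [-0.091, -3.14, 0.0]
ft_force: [0.1, 0.2, -3.0]
opening: 0.0154
grasp_force: 60.0
```

```bash
cat > st.py <<'E'
from h import *
s=read_state(); r=s["ee_rot"]; a=(2*np.degrees(np.arctan2(r[1],r[0])))%360
print(round(s["t"],2),"tcp",np.round(s["tcp_pos"],4),"handle",round(a%180+(0 if a%180>90 else 180),2),"F",np.round(s["ft_force"],2),"T",np.round(s["ft_torque"],3),s["opening"])
S=np.array([.568,.1295]); d=s["tcp_pos"][:2]-S; f=s["ft_force"]
print("r",np.hypot(*d),"ang",np.degrees(np.arctan2(d[1],d[0]))%360,"Tz about stud",d[0]*f[1]-d[1]*f[0]+s["ft_torque"][2], "Tz frc", d[0]*f[1]-d[1]*f[0])
E
python3 st.py
```

```text
13.07 tcp [0.4738 0.1349 0.0246] handle 176.69 F [ 0.12  0.24 -3.01] T [0.059 0.073 0.05 ] 0.015387568927041257
r 0.09434052479301722 ang 176.74234132208773 Tz about stud 0.027583946623470867 Tz frc -0.02281858456574822
```

Call:
send_rows(
  targets=[
    [0, 0, -0.0005, 0, 0, 0, 0],
    [0, 0, -0.001, 0, 0, 0, 0],
    [0, 0, -0.0014, 0, 0, 0, 0],
    [0, 0, -0.0018, 0, 0, 0, 0],
    [0, 0, -0.0022, 0, 0, 0, 0],
    [0, 0, -0.0026, 0, 0, 0, 0],
    [0, 0, -0.003, 0, 0, 0, 0],
    [0, 0, -0.003, 0, 0, 0, 0],
  ],
)

```text
t: 13.73
tcp_pos: [0.4738, 0.1349, 0.0216]
ee_rot: [-0.091, -3.14, 0.0]
ft_force: [-0.2, 0.7, -2.3]
opening: 0.0152
grasp_force: 60.0
```

Call:
send_rows(
  targets=[
    [0, 0, -0.001, 0, 0, 0, 0],
    [0, 0, -0.002, 0, 0, 0, 0],
    [0, 0, -0.003, 0, 0, 0, 0],
    [0, 0, -0.004, 0, 0, 0, 0],
    [0, 0, -0.0048, 0, 0, 0, 0],
    [0, 0, -0.0055, 0, 0, 0, 0],
    [0, 0, -0.006, 0, 0, 0, 0],
    [0, 0, -0.006, 0, 0, 0, 0],
  ],
)

```text
t: 14.4
tcp_pos: [0.4738, 0.1349, 0.0156]
ee_rot: [-0.091, -3.14, 0.0]
ft_force: [-0.6, -0.5, -3.1]
opening: 0.0157
grasp_force: 60.0
```

```bash
python3 st.py; cat > arc.py <<'E'
# rows for an arc about S: arc.py deg_per_row... prints shifts relative to start angle a0 with radius r
import sys, numpy as np
a0,r=float(sys.argv[1]),float(sys.argv[2])
for d in sys.argv[3:]:
    d=float(d); a=np.radians(a0); b=np.radians(a0+d)
    print(f"[{r*(np.cos(b)-np.cos(a)):.4f}, {r*(np.sin(b)-np.sin(a)):.4f}, 0, 0, 0, {np.radians(d):.4f}, 0]",end=", ")
print()
E
python3 arc.py 176.7 .0943 -2 -4 -7 -10 -13 -16 -18 -18; python3 arc.py 158.7 .0943 -3 -6 -9 -12 -15 -18 -19 -19
```

```text
14.4 tcp [0.4738 0.1349 0.0156] handle 176.69 F [-0.55 -0.48 -3.08] T [ 0.052  0.101 -0.006] 0.01568899297576022
r 0.09435780995987644 ang 176.73681454663463 Tz about stud 0.04216299607810633 Tz frc 0.04857763936180373
[0.0002, 0.0033, 0, 0, 0, -0.0349, 0], [0.0006, 0.0066, 0, 0, 0, -0.0698, 0], [0.0014, 0.0114, 0, 0, 0, -0.1222, 0], [0.0024, 0.0163, 0, 0, 0, -0.1745, 0], [0.0036, 0.0210, 0, 0, 0, -0.2269, 0], [0.0051, 0.0257, 0, 0, 0, -0.2793, 0], [0.0063, 0.0288, 0, 0, 0, -0.3142, 0], [0.0063, 0.0288, 0, 0, 0, -0.3142, 0], 
[0.0019, 0.0046, 0, 0, 0, -0.0524, 0], [0.0041, 0.0090, 0, 0, 0, -0.1047, 0], [0.0064, 0.0133, 0, 0, 0, -0.1571, 0], [0.0090, 0.0175, 0, 0, 0, -0.2094, 0], [0.0119, 0.0216, 0, 0, 0, -0.2618, 0], [0.0149, 0.0255, 0, 0, 0, -0.3142, 0], [0.0159, 0.0267, 0, 0, 0, -0.3316, 0], [0.0159, 0.0267, 0, 0, 0, -0.3316, 0],
```

The ring is seated with no load, underside about 12.6 mm. First stroke.

Call:
send_rows(
  targets=[
    [0.0002, 0.0033, 0, 0, 0, -0.0349, 0],
    [0.0006, 0.0066, 0, 0, 0, -0.0698, 0],
    [0.0014, 0.0114, 0, 0, 0, -0.1222, 0],
    [0.0024, 0.0163, 0, 0, 0, -0.1745, 0],
    [0.0036, 0.021, 0, 0, 0, -0.2269, 0],
    [0.0051, 0.0257, 0, 0, 0, -0.2793, 0],
    [0.0063, 0.0288, 0, 0, 0, -0.3142, 0],
    [0.0063, 0.0288, 0, 0, 0, -0.3142, 0],
  ],
)

```text
t: 15.07
tcp_pos: [0.4804, 0.1641, 0.0157]
ee_rot: [0.583, 3.087, 0.0]
ft_force: [0.9, -1.8, -3.5]
opening: 0.0151
grasp_force: 60.0
```

```bash
python3 st.py
```

```text
15.07 tcp [0.4804 0.1641 0.0157] handle 158.6 F [ 0.94 -1.78 -3.47] T [-0.298 -0.154 -0.074] 0.015127113585255729
r 0.09419131350197293 ang 158.4807897009052 Tz about stud 0.04925913407737842 Tz frc 0.12353128583965714
```

Turning torque is about 0.12 N·m, as expected for the loose nut. Continuing the stroke.

Call:
send_rows(
  targets=[
    [0.0019, 0.0046, 0, 0, 0, -0.0524, 0],
    [0.0041, 0.009, 0, 0, 0, -0.1047, 0],
    [0.0064, 0.0133, 0, 0, 0, -0.1571, 0],
    [0.009, 0.0175, 0, 0, 0, -0.2094, 0],
    [0.0119, 0.0216, 0, 0, 0, -0.2618, 0],
    [0.0149, 0.0255, 0, 0, 0, -0.3142, 0],
    [0.0159, 0.0267, 0, 0, 0, -0.3316, 0],
    [0.0159, 0.0267, 0, 0, 0, -0.3316, 0],
  ],
)

```text
t: 15.73
tcp_pos: [0.4961, 0.1904, 0.0156]
ee_rot: [1.081, 2.95, 0.0]
ft_force: [-1.0, 1.3, -2.5]
opening: 0.0153
grasp_force: 60.0
```

```bash
python3 st.py; python3 arc.py 139.6 .0943 3 6 6; python3 arc.py 145.6 .0943  7 14 21 28 35 42 49 56; python3 arc.py 201.6 .0943 4
```

```text
15.73 tcp [0.4961 0.1904 0.0156] handle 139.75 F [-1.05  1.35 -2.48] T [ 0.047 -0.156  0.103] 0.01527195989835964
r 0.0942209577024396 ang 139.71302273919832 Tz about stud 0.06980754381012842 Tz frc -0.03304613334264962
[-0.0031, -0.0038, 0, 0, 0, 0.0524, 0], [-0.0060, -0.0078, 0, 0, 0, 0.1047, 0], [-0.0060, -0.0078, 0, 0, 0, 0.1047, 0], 
[-0.0059, -0.0099, 0, 0, 0, 0.1222, 0], [-0.0106, -0.0204, 0, 0, 0, 0.2443, 0], [-0.0139, -0.0314, 0, 0, 0, 0.3665, 0], [-0.0159, -0.0428, 0, 0, 0, 0.4887, 0], [-0.0165, -0.0543, 0, 0, 0, 0.6109, 0], [-0.0157, -0.0657, 0, 0, 0, 0.7330, 0], [-0.0134, -0.0770, 0, 0, 0, 0.8552, 0], [-0.0099, -0.0880, 0, 0, 0, 0.9774, 0], 
[0.0026, -0.0060, 0, 0, 0, 0.0698, 0],
```

Ease back to the middle of the play, then lift.

Call:
send_rows(
  targets=[
    [-0.0031, -0.0038, 0, 0, 0, 0.0524, 0],
    [-0.006, -0.0078, 0, 0, 0, 0.1047, 0],
    [-0.006, -0.0078, 0, 0, 0, 0.1047, 0],
    [-0.006, -0.0078, 0.003, 0, 0, 0.1047, 0],
    [-0.006, -0.0078, 0.007, 0, 0, 0.1047, 0],
    [-0.006, -0.0078, 0.011, 0, 0, 0.1047, 0],
    [-0.006, -0.0078, 0.015, 0, 0, 0.1047, 0],
    [-0.006, -0.0078, 0.016, 0, 0, 0.1047, 0],
  ],
)

```text
t: 16.4
tcp_pos: [0.4904, 0.1828, 0.0325]
ee_rot: [0.927, 3.001, 0.001]
ft_force: [0.4, 0.5, -2.4]
opening: 0.0156
grasp_force: 60.0
```

```bash
python3 st.py
```

```text
16.4 tcp [0.4904 0.1828 0.0325] handle 145.67 F [ 0.41  0.53 -2.43] T [0.011 0.083 0.033] 0.015645049739184045
r 0.09407603422258472 ang 145.5237116769743 Tz about stud -0.030518767871414443 Tz frc -0.06334898926985288
```

Call:
send_rows(
  targets=[
    [-0.0059, -0.0099, 0, 0, 0, 0.1222, 0],
    [-0.0106, -0.0204, 0, 0, 0, 0.2443, 0],
    [-0.0139, -0.0314, 0, 0, 0, 0.3665, 0],
    [-0.0159, -0.0428, 0, 0, 0, 0.4887, 0],
    [-0.0165, -0.0543, 0, 0, 0, 0.6109, 0],
    [-0.0157, -0.0657, 0, 0, 0, 0.733, 0],
    [-0.0134, -0.077, 0, 0, 0, 0.8552, 0],
    [-0.0099, -0.088, 0, 0, 0, 0.9774, 0],
  ],
)

```text
t: 17.07
tcp_pos: [0.48, 0.094, 0.0318]
ee_rot: [0.6, -3.084, 0.0]
ft_force: [-0.7, -0.4, -3.3]
opening: 0.0157
grasp_force: 60.0
```

Call:
send_rows(
  targets=[
    [0.0026, -0.006, 0, 0, 0, 0.0698, 0],
    [0.0026, -0.006, 0, 0, 0, 0.0698, 0],
    [0.0026, -0.006, -0.002, 0, 0, 0.0698, 0],
    [0.0026, -0.006, -0.004, 0, 0, 0.0698, 0],
    [0.0026, -0.006, -0.005, 0, 0, 0.0698, 0],
    [0.0026, -0.006, -0.006, 0, 0, 0.0698, 0],
    [0.0026, -0.006, -0.006, 0, 0, 0.0698, 0],
    [0.0026, -0.006, -0.006, 0, 0, 0.0698, 0],
  ],
)

```text
t: 17.73
tcp_pos: [0.4826, 0.0888, 0.0256]
ee_rot: [0.698, -3.063, -0.0]
ft_force: [-1.0, 0.3, -3.0]
opening: 0.0159
grasp_force: 60.0
```

```bash
python3 st.py
```

```text
17.73 tcp [0.4826 0.0888 0.0256] handle 205.68 F [-1.    0.29 -2.97] T [-0.026  0.053 -0.091] 0.01593444145200322
r 0.09457736561511047 ang 205.4943065065864 Tz about stud -0.15688131181109757 Tz frc -0.06570274222226913
```

Call:
send_rows(
  targets=[
    [0, 0, -0.0005, 0, 0, 0, 0],
    [0, 0, -0.001, 0, 0, 0, 0],
    [0, 0, -0.0015, 0, 0, 0, 0],
    [0, 0, -0.002, 0, 0, 0, 0],
    [0, 0, -0.0025, 0, 0, 0, 0],
    [0, 0, -0.003, 0, 0, 0, 0],
    [0, 0, -0.003, 0, 0, 0, 0],
    [0, 0, -0.003, 0, 0, 0, 0],
  ],
)

```text
t: 18.4
tcp_pos: [0.4827, 0.0886, 0.0226]
ee_rot: [0.698, -3.063, 0.0]
ft_force: [-0.3, -0.0, -3.1]
opening: 0.0156
grasp_force: 60.0
```

Call:
send_rows(
  targets=[
    [0, 0, -0.001, 0, 0, 0, 0],
    [0, 0, -0.002, 0, 0, 0, 0],
    [0, 0, -0.003, 0, 0, 0, 0],
    [0, 0, -0.004, 0, 0, 0, 0],
    [0, 0, -0.005, 0, 0, 0, 0],
    [0, 0, -0.006, 0, 0, 0, 0],
    [0, 0, -0.007, 0, 0, 0, 0],
    [0, 0, -0.007, 0, 0, 0, 0],
  ],
)

```text
t: 19.07
tcp_pos: [0.4826, 0.0886, 0.0155]
ee_rot: [0.698, -3.063, -0.0]
ft_force: [-0.8, -0.1, -2.2]
opening: 0.0156
grasp_force: 60.0
```

```bash
python3 st.py; python3 arc.py 205.6 .0943 -3 -7 -12 -17 -22 -27 -30 -30; python3 arc.py 175.6 .0943 -3 -6 -9 -12 -12 -12 ; python3 arc.py 163.6 .0943 -1 -2 -3 -4 -5 -6 -6 -6; 
```

```text
19.07 tcp [0.4826 0.0886 0.0155] handle 205.69 F [-0.78 -0.14 -2.25] T [ 0.054  0.092 -0.031] 0.015596648400704226
r 0.09467681367297132 ang 205.61529863046565 Tz about stud -0.05109128404681208 Tz frc -0.019972149459520073
[-0.0020, 0.0045, 0, 0, 0, -0.0524, 0], [-0.0043, 0.0107, 0, 0, 0, -0.1222, 0], [-0.0066, 0.0186, 0, 0, 0, -0.2094, 0], [-0.0082, 0.0266, 0, 0, 0, -0.2967, 0], [-0.0091, 0.0348, 0, 0, 0, -0.3840, 0], [-0.0092, 0.0430, 0, 0, 0, -0.4712, 0], [-0.0090, 0.0480, 0, 0, 0, -0.5236, 0], [-0.0090, 0.0480, 0, 0, 0, -0.5236, 0], 
[0.0005, 0.0049, 0, 0, 0, -0.0524, 0], [0.0013, 0.0098, 0, 0, 0, -0.1047, 0], [0.0023, 0.0146, 0, 0, 0, -0.1571, 0], [0.0036, 0.0194, 0, 0, 0, -0.2094, 0], [0.0036, 0.0194, 0, 0, 0, -0.2094, 0], [0.0036, 0.0194, 0, 0, 0, -0.2094, 0], 
[0.0005, 0.0016, 0, 0, 0, -0.0175, 0], [0.0010, 0.0031, 0, 0, 0, -0.0349, 0], [0.0015, 0.0047, 0, 0, 0, -0.0524, 0], [0.0021, 0.0062, 0, 0, 0, -0.0698, 0], [0.0027, 0.0078, 0, 0, 0, -0.0873, 0], [0.0033, 0.0093, 0, 0, 0, -0.1047, 0], [0.0033, 0.0093, 0, 0, 0, -0.1047, 0], [0.0033, 0.0093, 0, 0, 0, -0.1047, 0],
```

Call:
send_rows(
  targets=[
    [-0.002, 0.0045, 0, 0, 0, -0.0524, 0],
    [-0.0043, 0.0107, 0, 0, 0, -0.1222, 0],
    [-0.0066, 0.0186, 0, 0, 0, -0.2094, 0],
    [-0.0082, 0.0266, 0, 0, 0, -0.2967, 0],
    [-0.0091, 0.0348, 0, 0, 0, -0.384, 0],
    [-0.0092, 0.043, 0, 0, 0, -0.4712, 0],
    [-0.009, 0.048, 0, 0, 0, -0.5236, 0],
    [-0.009, 0.048, 0, 0, 0, -0.5236, 0],
  ],
)

```text
t: 19.73
tcp_pos: [0.4741, 0.1372, 0.0157]
ee_rot: [0.122, 3.139, 0.0]
ft_force: [1.8, -3.9, -3.5]
opening: 0.0156
grasp_force: 60.0
```

```bash
python3 st.py;  python3 arc.py 175.6 .0943 -3 -6 -9 -12 -15 -18 -20 -20 ; python3 arc.py 155.6 .0943 -1 -2 -3 -4 -5 -6 -7 -8;python3 arc.py 147.6 .0943 -1 -2 -3 -4 -5 -6 -7 -8 
```

```text
19.73 tcp [0.4741 0.1372 0.0157] handle 175.56 F [ 1.75 -3.86 -3.51] T [-0.638 -0.288 -0.278] 0.015613663727135726
r 0.09424201980219059 ang 175.33011349245663 Tz about stud 0.0712589606638031 Tz frc 0.349170567777143
[0.0005, 0.0049, 0, 0, 0, -0.0524, 0], [0.0013, 0.0098, 0, 0, 0, -0.1047, 0], [0.0023, 0.0146, 0, 0, 0, -0.1571, 0], [0.0036, 0.0194, 0, 0, 0, -0.2094, 0], [0.0051, 0.0241, 0, 0, 0, -0.2618, 0], [0.0068, 0.0287, 0, 0, 0, -0.3142, 0], [0.0081, 0.0317, 0, 0, 0, -0.3491, 0], [0.0081, 0.0317, 0, 0, 0, -0.3491, 0], 
[0.0007, 0.0015, 0, 0, 0, -0.0175, 0], [0.0014, 0.0030, 0, 0, 0, -0.0349, 0], [0.0022, 0.0044, 0, 0, 0, -0.0524, 0], [0.0029, 0.0059, 0, 0, 0, -0.0698, 0], [0.0037, 0.0073, 0, 0, 0, -0.0873, 0], [0.0045, 0.0088, 0, 0, 0, -0.1047, 0], [0.0054, 0.0102, 0, 0, 0, -0.1222, 0], [0.0063, 0.0116, 0, 0, 0, -0.1396, 0], 
[0.0009, 0.0014, 0, 0, 0, -0.0175, 0], [0.0018, 0.0027, 0, 0, 0, -0.0349, 0], [0.0028, 0.0041, 0, 0, 0, -0.0524, 0], [0.0037, 0.0054, 0, 0, 0, -0.0698, 0], [0.0047, 0.0067, 0, 0, 0, -0.0873, 0], [0.0057, 0.0080, 0, 0, 0, -0.1047, 0], [0.0068, 0.0093, 0, 0, 0, -0.1222, 0], [0.0078, 0.0106, 0, 0, 0, -0.1396, 0],
```

Call:
send_rows(
  targets=[
    [0.0005, 0.0049, 0, 0, 0, -0.0524, 0],
    [0.0013, 0.0098, 0, 0, 0, -0.1047, 0],
    [0.0023, 0.0146, 0, 0, 0, -0.1571, 0],
    [0.0036, 0.0194, 0, 0, 0, -0.2094, 0],
    [0.0051, 0.0241, 0, 0, 0, -0.2618, 0],
    [0.0068, 0.0287, 0, 0, 0, -0.3142, 0],
    [0.0081, 0.0317, 0, 0, 0, -0.3491, 0],
    [0.0081, 0.0317, 0, 0, 0, -0.3491, 0],
  ],
)

```text
t: 20.4
tcp_pos: [0.4822, 0.1684, 0.0157]
ee_rot: [0.661, 3.071, 0.0]
ft_force: [1.0, -1.3, -2.4]
opening: 0.0152
grasp_force: 60.0
```

```bash
python3 st.py
```

```text
20.4 tcp [0.4822 0.1684 0.0157] handle 155.71 F [ 1.   -1.28 -2.4 ] T [-0.285 -0.33  -0.039] 0.015170650084591042
r 0.09423677619811084 ang 155.62639817075183 Tz about stud 0.031134121254787622 Tz frc 0.07059694469726858
```

Now slowly, 4° at a time.

Call:
send_rows(
  targets=[
    [0.0007, 0.0015, 0, 0, 0, -0.0175, 0],
    [0.0014, 0.003, 0, 0, 0, -0.0349, 0],
    [0.0022, 0.0044, 0, 0, 0, -0.0524, 0],
    [0.0029, 0.0059, 0, 0, 0, -0.0698, 0],
    [0.0029, 0.0059, 0, 0, 0, -0.0698, 0],
    [0.0029, 0.0059, 0, 0, 0, -0.0698, 0],
    [0.0029, 0.0059, 0, 0, 0, -0.0698, 0],
    [0.0029, 0.0059, 0, 0, 0, -0.0698, 0],
  ],
)

```text
t: 21.07
tcp_pos: [0.4849, 0.1741, 0.0157]
ee_rot: [0.768, 3.046, 0.0]
ft_force: [3.3, -1.2, -2.8]
opening: 0.0152
grasp_force: 60.0
```

```bash
python3 st.py;python3 arc.py 151.6 .0943 -1 -2 -3 -4
```

```text
21.07 tcp [0.4849 0.1741 0.0157] handle 151.7 F [ 3.33 -1.18 -2.84] T [-0.225 -0.696  0.061] 0.01524979059364907
r 0.0943001669109786 ang 151.74687954437627 Tz about stud 0.010836257645849966 Tz frc -0.050491282332654736
[0.0008, 0.0014, 0, 0, 0, -0.0175, 0], [0.0016, 0.0029, 0, 0, 0, -0.0349, 0], [0.0025, 0.0043, 0, 0, 0, -0.0524, 0], [0.0033, 0.0057, 0, 0, 0, -0.0698, 0],
```

Call:
send_rows(
  targets=[
    [0.0008, 0.0014, 0, 0, 0, -0.0175, 0],
    [0.0016, 0.0029, 0, 0, 0, -0.0349, 0],
    [0.0025, 0.0043, 0, 0, 0, -0.0524, 0],
    [0.0033, 0.0057, 0, 0, 0, -0.0698, 0],
    [0.0033, 0.0057, 0, 0, 0, -0.0698, 0],
    [0.0033, 0.0057, 0, 0, 0, -0.0698, 0],
    [0.0033, 0.0057, 0, 0, 0, -0.0698, 0],
    [0.0033, 0.0057, 0, 0, 0, -0.0698, 0],
  ],
)

```text
t: 21.73
tcp_pos: [0.4883, 0.18, 0.0157]
ee_rot: [0.876, 3.017, 0.0]
ft_force: [5.6, -1.9, -3.1]
opening: 0.0157
grasp_force: 60.0
```

```bash
python3 st.py;python3 arc.py 147.6 .0943 -1 -2 -3 -4;python3 arc.py 143.6 .0943 -1 -2 -3 -4
```

```text
21.73 tcp [0.4883 0.18   0.0157] handle 147.63 F [ 5.6  -1.9  -3.05] T [-0.404 -0.845  0.082] 0.015712876274061136
r 0.09432109865450146 ang 147.6157369132802 Tz about stud -0.04931649772239943 Tz frc -0.13161264743815487
[0.0009, 0.0014, 0, 0, 0, -0.0175, 0], [0.0018, 0.0027, 0, 0, 0, -0.0349, 0], [0.0028, 0.0041, 0, 0, 0, -0.0524, 0], [0.0037, 0.0054, 0, 0, 0, -0.0698, 0], 
[0.0010, 0.0013, 0, 0, 0, -0.0175, 0], [0.0020, 0.0026, 0, 0, 0, -0.0349, 0], [0.0030, 0.0039, 0, 0, 0, -0.0524, 0], [0.0041, 0.0052, 0, 0, 0, -0.0698, 0],
```

The radial load is growing. I'll average several readings before going on.

```bash
cat > av.py <<'E'
from h import *
import sys
F=[];T=[]
for i in range(int(sys.argv[1]) if len(sys.argv)>1 else 5):
    camera("top"); s=read_state(); F.append(s["ft_force"]);T.append(s["ft_torque"])
f=np.mean(F,0);t=np.mean(T,0);S=np.array([.568,.1295]);d=s["tcp_pos"][:2]-S;r=np.hypot(*d);u=d/r;v=np.array([-u[1],u[0]])
rr=s["ee_rot"];a=2*np.degrees(np.arctan2(rr[1],rr[0]))%180
print(round(s["t"],2),np.round(s["tcp_pos"],4),"handle",round(a,2),"F",np.round(f,2),"sd",np.round(np.std(F,0),2),"T",np.round(t,3),"sd",np.round(np.std(T,0),3))
print("r",round(r,4),"radial(out)",f[:2]@u,"tang(ccw)",f[:2]@v,"Mz stud",r*(f[:2]@v)+t[2])
E
python3 av.py 6
```

```text
22.03 [0.4883 0.18   0.0157] handle 147.63 F [ 5.16 -2.23 -2.97] sd [0.27 0.41 0.4 ] T [-0.414 -0.812  0.1  ] sd [0.016 0.016 0.014]
r 0.0944 radial(out) -5.555868403335903 tang(ccw) -0.8808947708250819 Mz stud 0.016656255869138367
```

Call:
send_rows(
  targets=[
    [0.0013, 0.0011, 0, 0, 0, -0.0175, 0],
    [0.0024, 0.0023, 0, 0, 0, -0.0349, 0],
    [0.0036, 0.0036, 0, 0, 0, -0.0524, 0],
    [0.0045, 0.0049, 0, 0, 0, -0.0698, 0],
    [0.0045, 0.0049, 0, 0, 0, -0.0698, 0],
    [0.0045, 0.0049, 0, 0, 0, -0.0698, 0],
    [0.0045, 0.0049, 0, 0, 0, -0.0698, 0],
    [0.0045, 0.0049, 0, 0, 0, -0.0698, 0],
  ],
)

```text
t: 22.7
tcp_pos: [0.492, 0.1849, 0.0156]
ee_rot: [-0.978, -2.985, 0.0]
ft_force: [-3.0, 5.5, -1.2]
opening: 0.0154
grasp_force: 60.0
```

```bash
python3 av.py 4;python3 arc.py 143.6 .0935 -1 -2 -3 -4
```

```text
22.9 [0.492  0.1849 0.0156] handle 143.7 F [-2.36  5.18 -1.71] sd [0.46 0.43 0.35] T [0.995 0.456 0.349] sd [0.034 0.027 0.032]
r 0.094 radial(out) 4.957699607327457 tang(ccw) -2.795152256234148 Mz stud 0.08667641821251731
[0.0010, 0.0013, 0, 0, 0, -0.0175, 0], [0.0020, 0.0026, 0, 0, 0, -0.0349, 0], [0.0030, 0.0039, 0, 0, 0, -0.0524, 0], [0.0041, 0.0051, 0, 0, 0, -0.0698, 0],
```

Call:
send_rows(
  targets=[
    [0.0007, 0.0019, 0, 0, 0, -0.0175, 0],
    [0.0017, 0.0032, 0, 0, 0, -0.0349, 0],
    [0.0027, 0.0045, 0, 0, 0, -0.0524, 0],
    [0.0038, 0.0057, 0, 0, 0, -0.0698, 0],
    [0.0038, 0.0057, 0, 0, 0, -0.0698, 0],
    [0.0038, 0.0057, 0, 0, 0, -0.0698, 0],
    [0.0038, 0.0057, 0, 0, 0, -0.0698, 0],
    [0.0038, 0.0057, 0, 0, 0, -0.0698, 0],
  ],
)

```text
t: 23.57
tcp_pos: [0.4963, 0.1904, 0.0156]
ee_rot: [-1.082, -2.949, 0.0]
ft_force: [-0.7, 2.5, -1.8]
opening: 0.0154
grasp_force: 60.0
```

```bash
python3 av.py 4
```

```text
23.77 [0.4963 0.1905 0.0156] handle 139.69 F [-1.02  2.22 -2.27] sd [0.43 0.46 0.21] T [0.388 0.232 0.128] sd [0.034 0.01  0.045]
r 0.0941 radial(out) 2.212643353912305 tang(ccw) -1.034894412853921 Mz stud 0.030239950245388406
```

Not tight yet after about 91°. Back to the middle, lift, and take a third seat.

Call:
send_rows(
  targets=[
    [-0.0033, -0.0038, 0, 0, 0, 0.0524, 0],
    [-0.0062, -0.0078, 0, 0, 0, 0.1047, 0],
    [-0.0062, -0.0078, 0, 0, 0, 0.1047, 0],
    [-0.0062, -0.0078, 0.003, 0, 0, 0.1047, 0],
    [-0.0062, -0.0078, 0.007, 0, 0, 0.1047, 0],
    [-0.0062, -0.0078, 0.011, 0, 0, 0.1047, 0],
    [-0.0062, -0.0078, 0.015, 0, 0, 0.1047, 0],
    [-0.0062, -0.0078, 0.016, 0, 0, 0.1047, 0],
  ],
)

```text
t: 24.43
tcp_pos: [0.4907, 0.1829, 0.0325]
ee_rot: [0.927, 3.001, 0.001]
ft_force: [1.0, 0.1, -2.0]
opening: 0.0153
grasp_force: 60.0
```

Call:
send_rows(
  targets=[
    [-0.0059, -0.0099, 0, 0, 0, 0.1222, 0],
    [-0.0106, -0.0204, 0, 0, 0, 0.2443, 0],
    [-0.0139, -0.0314, 0, 0, 0, 0.3665, 0],
    [-0.0159, -0.0428, 0, 0, 0, 0.4887, 0],
    [-0.0165, -0.0543, 0, 0, 0, 0.6109, 0],
    [-0.0157, -0.0657, 0, 0, 0, 0.733, 0],
    [-0.0134, -0.077, 0, 0, 0, 0.8552, 0],
    [-0.0099, -0.088, 0, 0, 0, 0.9774, 0],
  ],
)

```text
t: 25.1
tcp_pos: [0.4801, 0.0942, 0.0318]
ee_rot: [0.6, -3.084, 0.0]
ft_force: [0.9, -0.9, -2.9]
opening: 0.0154
grasp_force: 60.0
```

Call:
send_rows(
  targets=[
    [0.0026, -0.006, 0, 0, 0, 0.0698, 0],
    [0.0026, -0.006, 0, 0, 0, 0.0698, 0],
    [0.0026, -0.006, -0.002, 0, 0, 0.0698, 0],
    [0.0026, -0.006, -0.004, 0, 0, 0.0698, 0],
    [0.0026, -0.006, -0.005, 0, 0, 0.0698, 0],
    [0.0026, -0.006, -0.006, 0, 0, 0.0698, 0],
    [0.0026, -0.006, -0.006, 0, 0, 0.0698, 0],
    [0.0026, -0.006, -0.006, 0, 0, 0.0698, 0],
  ],
)

```text
t: 25.77
tcp_pos: [0.4827, 0.0889, 0.0256]
ee_rot: [0.698, -3.063, -0.0]
ft_force: [0.3, 0.7, -2.3]
opening: 0.0153
grasp_force: 60.0
```

```bash
python3 st.py
```

```text
25.77 tcp [0.4827 0.0889 0.0256] handle 205.68 F [ 0.35  0.68 -2.27] T [-0.05   0.111 -0.009] 0.015266091235519436
r 0.09444169216004286 ang 205.46020588448204 Tz about stud -0.05217025598902644 Tz frc -0.04351644958842692
```

Call:
send_rows(
  targets=[
    [0, 0, -0.0005, 0, 0, 0, 0],
    [0, 0, -0.001, 0, 0, 0, 0],
    [0, 0, -0.0015, 0, 0, 0, 0],
    [0, 0, -0.002, 0, 0, 0, 0],
    [0, 0, -0.0025, 0, 0, 0, 0],
    [0, 0, -0.003, 0, 0, 0, 0],
    [0, 0, -0.003, 0, 0, 0, 0],
    [0, 0, -0.003, 0, 0, 0, 0],
  ],
)

```text
t: 26.43
tcp_pos: [0.4828, 0.0887, 0.0226]
ee_rot: [0.698, -3.063, 0.0]
ft_force: [-0.5, 0.1, -2.1]
opening: 0.0153
grasp_force: 60.0
```

Call:
send_rows(
  targets=[
    [0, 0, -0.001, 0, 0, 0, 0],
    [0, 0, -0.002, 0, 0, 0, 0],
    [0, 0, -0.003, 0, 0, 0, 0],
    [0, 0, -0.004, 0, 0, 0, 0],
    [0, 0, -0.005, 0, 0, 0, 0],
    [0, 0, -0.006, 0, 0, 0, 0],
    [0, 0, -0.007, 0, 0, 0, 0],
    [0, 0, -0.007, 0, 0, 0, 0],
  ],
)

```text
t: 27.1
tcp_pos: [0.4827, 0.0887, 0.0154]
ee_rot: [0.698, -3.063, -0.0]
ft_force: [0.4, 0.6, -2.6]
opening: 0.0153
grasp_force: 60.0
```

```bash
python3 av.py 3; python3 arc.py 205.6 .0943 -2 -4 -6 -7;python3 arc.py 198.6 .0943 -1 -2 -3;python3 arc.py 195.6 .0943 -1 -2 -3;python3 arc.py 192.6 .0943 -1 -2 -3;python3 arc.py 189.6 .0943 -1 -2 -3
```

```text
27.25 [0.4828 0.0887 0.0156] handle 25.69 F [ 0.53 -0.23 -2.4 ] sd [0.54 0.52 0.34] T [0.03  0.087 0.003] sd [0.019 0.016 0.022]
r 0.0944 radial(out) -0.37531438839750875 tang(ccw) 0.4317375363078595 Mz stud 0.043757401824141805
[-0.0014, 0.0030, 0, 0, 0, -0.0349, 0], [-0.0026, 0.0060, 0, 0, 0, -0.0698, 0], [-0.0038, 0.0091, 0, 0, 0, -0.1047, 0], [-0.0043, 0.0107, 0, 0, 0, -0.1222, 0], 
[-0.0005, 0.0016, 0, 0, 0, -0.0175, 0], [-0.0010, 0.0031, 0, 0, 0, -0.0349, 0], [-0.0015, 0.0047, 0, 0, 0, -0.0524, 0], 
[-0.0004, 0.0016, 0, 0, 0, -0.0175, 0], [-0.0008, 0.0032, 0, 0, 0, -0.0349, 0], [-0.0012, 0.0048, 0, 0, 0, -0.0524, 0], 
[-0.0003, 0.0016, 0, 0, 0, -0.0175, 0], [-0.0007, 0.0032, 0, 0, 0, -0.0349, 0], [-0.0010, 0.0048, 0, 0, 0, -0.0524, 0], 
[-0.0003, 0.0016, 0, 0, 0, -0.0175, 0], [-0.0005, 0.0033, 0, 0, 0, -0.0349, 0], [-0.0007, 0.0049, 0, 0, 0, -0.0524, 0],
```

Call:
send_rows(
  targets=[
    [-0.0014, 0.003, 0, 0, 0, -0.0349, 0],
    [-0.0026, 0.006, 0, 0, 0, -0.0698, 0],
    [-0.0038, 0.0091, 0, 0, 0, -0.1047, 0],
    [-0.0043, 0.0107, 0, 0, 0, -0.1222, 0],
    [-0.0043, 0.0107, 0, 0, 0, -0.1222, 0],
    [-0.0043, 0.0107, 0, 0, 0, -0.1222, 0],
    [-0.0043, 0.0107, 0, 0, 0, -0.1222, 0],
    [-0.0043, 0.0107, 0, 0, 0, -0.1222, 0],
  ],
)

```text
t: 27.92
tcp_pos: [0.4787, 0.0992, 0.0157]
ee_rot: [-0.511, 3.1, -0.0]
ft_force: [0.5, -2.6, -1.9]
opening: 0.0156
grasp_force: 60.0
```

```bash
python3 av.py 3
```

```text
28.07 [0.4787 0.0993 0.0157] handle 18.69 F [ 0.89 -2.37 -2.53] sd [0.33 0.48 0.51] T [-0.372 -0.235 -0.187] sd [0.015 0.033 0.019]
r 0.0943 radial(out) -0.08100114882206705 tang(ccw) 2.5297150504327797 Mz stud 0.05194874005049807
```

Call:
send_rows(
  targets=[
    [-0.0005, 0.0016, 0, 0, 0, -0.0175, 0],
    [-0.001, 0.0031, 0, 0, 0, -0.0349, 0],
    [-0.0015, 0.0047, 0, 0, 0, -0.0524, 0],
    [-0.0015, 0.0047, 0, 0, 0, -0.0524, 0],
    [-0.0015, 0.0047, 0, 0, 0, -0.0524, 0],
    [-0.0015, 0.0047, 0, 0, 0, -0.0524, 0],
    [-0.0015, 0.0047, 0, 0, 0, -0.0524, 0],
    [-0.0015, 0.0047, 0, 0, 0, -0.0524, 0],
  ],
)

```text
t: 28.73
tcp_pos: [0.4773, 0.1041, 0.0157]
ee_rot: [-0.427, 3.112, -0.0]
ft_force: [2.6, -4.4, -2.4]
opening: 0.0154
grasp_force: 60.0
```

```bash
python3 av.py 3
```

```text
28.88 [0.4773 0.1041 0.0157] handle 15.63 F [ 3.09 -4.14 -2.88] sd [0.31 0.32 0.28] T [-0.769 -0.451 -0.174] sd [0.02  0.014 0.045]
r 0.0942 radial(out) -1.8658473726990559 tang(ccw) 4.819616961979773 Mz stud 0.28007192384560936
```

Call:
send_rows(
  targets=[
    [-0.0004, 0.0016, 0, 0, 0, -0.0175, 0],
    [-0.0008, 0.0032, 0, 0, 0, -0.0349, 0],
    [-0.0008, 0.0032, 0, 0, 0, -0.0349, 0],
    [-0.0008, 0.0032, 0, 0, 0, -0.0349, 0],
    [-0.0008, 0.0032, 0, 0, 0, -0.0349, 0],
    [-0.0008, 0.0032, 0, 0, 0, -0.0349, 0],
    [-0.0008, 0.0032, 0, 0, 0, -0.0349, 0],
    [-0.0008, 0.0032, 0, 0, 0, -0.0349, 0],
  ],
)

```text
t: 29.55
tcp_pos: [0.4765, 0.1073, 0.0157]
ee_rot: [-0.373, 3.119, -0.0]
ft_force: [3.4, -5.0, -2.0]
opening: 0.0155
grasp_force: 60.0
```

```bash
python3 av.py 3
```

```text
29.7 [0.4764 0.1073 0.0157] handle 13.64 F [ 3.06 -4.77 -2.49] sd [0.32 0.28 0.4 ] T [-0.979 -0.477 -0.111] sd [0.028 0.013 0.007]
r 0.0942 radial(out) -1.8435687645069896 tang(ccw) 5.355033050467207 Mz stud 0.3936814395424395
```

The nut is biting, at about 0.39 N·m. Continuing in small steps.

Call:
send_rows(
  targets=[
    [-0.0004, 0.0016, 0, 0, 0, -0.0175, 0],
    [-0.0007, 0.0032, 0, 0, 0, -0.0349, 0],
    [-0.0007, 0.0032, 0, 0, 0, -0.0349, 0],
    [-0.0007, 0.0032, 0, 0, 0, -0.0349, 0],
    [-0.0007, 0.0032, 0, 0, 0, -0.0349, 0],
    [-0.0007, 0.0032, 0, 0, 0, -0.0349, 0],
    [-0.0007, 0.0032, 0, 0, 0, -0.0349, 0],
    [-0.0007, 0.0032, 0, 0, 0, -0.0349, 0],
  ],
)

```text
t: 30.37
tcp_pos: [0.4757, 0.1104, 0.0157]
ee_rot: [-0.319, 3.125, -0.001]
ft_force: [3.1, -6.7, -2.1]
opening: 0.0153
grasp_force: 60.0
```

```bash
python3 av.py 3
```

```text
30.52 [0.4757 0.1104 0.0157] handle 11.65 F [ 2.96 -6.23 -2.92] sd [0.34 0.28 0.56] T [-1.185 -0.505 -0.075] sd [0.033 0.037 0.008]
r 0.0942 radial(out) -1.6342798456428729 tang(ccw) 6.70555791938101 Mz stud 0.5564100449807337
```

Call:
send_rows(
  targets=[
    [-0.0003, 0.0016, 0, 0, 0, -0.0175, 0],
    [-0.0006, 0.0033, 0, 0, 0, -0.0349, 0],
    [-0.0008, 0.0049, 0, 0, 0, -0.0524, 0],
    [-0.0008, 0.0049, 0, 0, 0, -0.0524, 0],
    [-0.0008, 0.0049, 0, 0, 0, -0.0524, 0],
    [-0.0008, 0.0049, 0, 0, 0, -0.0524, 0],
    [-0.0008, 0.0049, 0, 0, 0, -0.0524, 0],
    [-0.0008, 0.0049, 0, 0, 0, -0.0524, 0],
  ],
)

```text
t: 31.18
tcp_pos: [0.4749, 0.1152, 0.0157]
ee_rot: [-0.237, 3.132, -0.001]
ft_force: [2.5, -7.9, -2.8]
opening: 0.0156
grasp_force: 60.0
```

```bash
python3 av.py 3
```

```text
31.33 [0.4749 0.1152 0.0157] handle 8.66 F [ 2.85 -8.22 -2.73] sd [0.27 0.49 0.12] T [-1.448 -0.504  0.02 ] sd [0.007 0.013 0.044]
r 0.0942 radial(out) -1.567556098991595 tang(ccw) 8.559237279459438 Mz stud 0.8259056161668182
```

Call:
send_rows(
  targets=[
    [-0.0002, 0.0016, 0, 0, 0, -0.0175, 0],
    [-0.0004, 0.003, 0, 0, 0, -0.0314, 0],
    [-0.0005, 0.0036, 0, 0, 0, -0.0384, 0],
    [-0.0005, 0.0036, 0, 0, 0, -0.0384, 0],
    [-0.0005, 0.0036, 0, 0, 0, -0.0384, 0],
    [-0.0005, 0.0036, 0, 0, 0, -0.0384, 0],
    [-0.0005, 0.0036, 0, 0, 0, -0.0384, 0],
    [-0.0005, 0.0036, 0, 0, 0, -0.0384, 0],
  ],
)

```text
t: 32.0
tcp_pos: [0.4744, 0.1187, 0.0157]
ee_rot: [-0.177, 3.136, -0.001]
ft_force: [3.3, -9.6, -3.0]
opening: 0.0154
grasp_force: 60.0
```

```bash
python3 av.py 4; python3 arc.py 186.4 .0943 2 4 6 8 10 11 12 13 14 15
```

```text
32.2 [0.4744 0.1187 0.0157] handle 6.46 F [ 3.62 -9.32 -2.47] sd [0.2  0.32 0.45] T [-1.755 -0.545  0.073] sd [0.025 0.024 0.009]
r 0.0942 radial(out) -2.5252956986569135 tang(ccw) 9.67347306857514 Mz stud 0.9837339475861306
[0.0004, -0.0033, 0, 0, 0, 0.0349, 0], [0.0010, -0.0065, 0, 0, 0, 0.0698, 0], [0.0016, -0.0097, 0, 0, 0, 0.1047, 0], [0.0024, -0.0129, 0, 0, 0, 0.1396, 0], [0.0032, -0.0161, 0, 0, 0, 0.1745, 0], [0.0037, -0.0177, 0, 0, 0, 0.1920, 0], [0.0042, -0.0193, 0, 0, 0, 0.2094, 0], [0.0048, -0.0208, 0, 0, 0, 0.2269, 0], [0.0053, -0.0224, 0, 0, 0, 0.2443, 0], [0.0059, -0.0239, 0, 0, 0, 0.2618, 0],
```

Tight at about 0.98 N·m (9.7 N at the grip). Ease off the load.

Call:
send_rows(
  targets=[
    [0.0004, -0.0033, 0, 0, 0, 0.0349, 0],
    [0.001, -0.0065, 0, 0, 0, 0.0698, 0],
    [0.0016, -0.0097, 0, 0, 0, 0.1047, 0],
    [0.0024, -0.0129, 0, 0, 0, 0.1396, 0],
    [0.0032, -0.0161, 0, 0, 0, 0.1745, 0],
    [0.0037, -0.0177, 0, 0, 0, 0.192, 0],
    [0.0042, -0.0193, 0, 0, 0, 0.2094, 0],
    [0.0042, -0.0193, 0, 0, 0, 0.2094, 0],
  ],
)

```text
t: 32.87
tcp_pos: [0.4784, 0.0996, 0.0157]
ee_rot: [0.505, -3.101, -0.0]
ft_force: [1.3, -0.7, -3.0]
opening: 0.0152
grasp_force: 60.0
```

```bash
python3 av.py 3
```

```text
33.02 [0.4784 0.0999 0.0157] handle 18.43 F [ 1.25 -1.64 -2.93] sd [0.57 0.7  0.16] T [-0.213 -0.192 -0.18 ] sd [0.05  0.005 0.016]
r 0.0944 radial(out) -0.6737908388981233 tang(ccw) 1.945976396004314 Mz stud 0.0036394512208943186
```

Call:
send_rows(
  targets=[
    [0.0004, -0.0014, 0, 0, 0, 0.012, 0],
    [0.0004, -0.0014, 0, 0, 0, 0.012, 0],
    [0.0004, -0.0014, 0.003, 0, 0, 0.012, 0],
    [0.0004, -0.0014, 0.007, 0, 0, 0.012, 0],
    [0.0004, -0.0014, 0.012, 0, 0, 0.012, 0],
    [0.0004, -0.0014, 0.02, 0, 0, 0.012, 0],
    [0.0004, -0.0014, 0.035, 0, 0, 0.012, 0],
    [0.0004, -0.0014, 0.06, 0, 0, 0.012, 0],
  ],
)

```text
t: 33.68
tcp_pos: [0.4775, 0.0982, 0.0755]
ee_rot: [0.522, -3.095, -0.0]
ft_force: [0.3, -0.3, -2.3]
opening: 0.0158
grasp_force: 60.0
```

```bash
python3 av.py 2
```

```text
33.78 [0.4803 0.0985 0.0788] handle 19.17 F [ 1.96 -0.01  0.62] sd [1.9  1.25 3.94] T [ 0.107 -0.073  0.003] sd [0.031 0.153 0.01 ]
r 0.0931 radial(out) -1.844778893279261 tang(ccw) 0.6631343932267629 Mz stud 0.06438095347735402
```

Free of the nut. I'll carry it back to the bare spot where it lay.

Call:
send_rows(
  targets=[
    [-0.005, -0.03, 0.02, 0, 0, -0.03, 0],
    [-0.01, -0.07, 0.02, 0, 0, -0.1, 0],
    [-0.012, -0.11, 0.02, 0, 0, -0.18, 0],
    [-0.012, -0.15, 0.02, 0, 0, -0.26, 0],
    [-0.012, -0.19, 0.02, 0, 0, -0.34, 0],
    [-0.012, -0.23, 0.02, 0, 0, -0.42, 0],
    [-0.012, -0.27, 0.02, 0, 0, -0.48, 0],
    [-0.012, -0.31, 0.02, 0, 0, -0.483, 0],
  ],
)

```text
t: 34.45
tcp_pos: [0.4661, -0.2136, 0.0957]
ee_rot: [-0.24, -3.132, -0.0]
ft_force: [1.5, 1.1, -2.9]
opening: 0.0149
grasp_force: 60.0
```

Call:
send_rows(
  targets=[
    [0, -0.03, 0, 0, 0, 0, 0],
    [0, -0.046, -0.01, 0, 0, 0, 0],
    [0, -0.05, -0.03, 0, 0, 0, 0],
    [0, -0.05, -0.05, 0, 0, 0, 0],
    [0, -0.05, -0.065, 0, 0, 0, 0],
    [0, -0.05, -0.075, 0, 0, 0, 0],
    [0, -0.05, -0.08, 0, 0, 0, 0],
    [0, -0.05, -0.08, 0, 0, 0, 0],
  ],
)

```text
t: 35.12
tcp_pos: [0.4664, -0.2613, 0.015]
ee_rot: [-0.233, -3.132, -0.001]
ft_force: [0.1, 0.3, -2.6]
opening: 0.0154
grasp_force: 60.0
```

```bash
python3 st.py
```

```text
35.12 tcp [ 0.4664 -0.2613  0.015 ] handle 171.5 F [ 0.1   0.27 -2.61] T [-0.002  0.127  0.001] 0.015385513644194333
r 0.4037849321551795 ang 255.43172422810824 Tz about stud 0.013295430131018039 Tz frc 0.012718747640582909
```

Call:
send_rows(
  targets=[
    [0, 0, -0.004, 0, 0, 0, 0],
    [0, 0, -0.007, 0, 0, 0, 0],
    [0, 0, -0.009, 0, 0, 0, 0],
    [0, 0, -0.0105, 0, 0, 0, 0],
    [0, 0, -0.0115, 0, 0, 0, 0],
    [0, 0, -0.012, 0, 0, 0, 0],
    [0, 0, -0.012, 0, 0, 0, 0],
    [0, 0, -0.012, 0, 0, 0, 0],
  ],
)

```text
t: 35.78
tcp_pos: [0.4669, -0.2618, 0.0037]
ee_rot: [0.233, 3.133, -0.0]
ft_force: [0.3, 0.8, -2.5]
opening: 0.0156
grasp_force: 60.0
```

```bash
python3 st.py
```

```text
35.78 tcp [ 0.4669 -0.2618  0.0037] handle 171.49 F [ 0.33  0.84 -2.48] T [ 0.015  0.058 -0.004] 0.015622825551874097
r 0.4041149401957461 ang 255.50886465461068 Tz about stud 0.0398858107659628 Tz frc 0.04423020416406613
```

Call:
send_rows(
  targets=[
    [0, 0, -0.0004, 0, 0, 0, 0],
    [0, 0, -0.0008, 0, 0, 0, 0],
    [0, 0, -0.0012, 0, 0, 0, 0],
    [0, 0, -0.0012, 0, 0, 0, 0],
    [0, 0, -0.0012, 0, 0, 0, 0],
    [0, 0, -0.0012, 0, 0, 0, 0],
    [0, 0, -0.0012, 0, 0, 0, 0],
    [0, 0, -0.0012, 0, 0, 0, 0],
  ],
)

```text
t: 36.45
tcp_pos: [0.4669, -0.2618, 0.0031]
ee_rot: [0.233, 3.132, -0.0]
ft_force: [-2.9, 2.8, 13.9]
opening: 0.0155
grasp_force: 60.0
```

It touches the desk. Relieve slightly and open.

Call:
send_rows(
  targets=[
    [0, 0, 0.0008, 0, 0, 0, 0],
    [0, 0, 0.0008, 0, 0, 0, 0],
    [0, 0, 0.0008, 0, 0, 0, 0.3],
    [0, 0, 0.0008, 0, 0, 0, 0.6],
    [0, 0, 0.0008, 0, 0, 0, 0.6],
    [0, 0, 0.0008, 0, 0, 0, 0.6],
    [0, 0, 0.0008, 0, 0, 0, 0.6],
    [0, 0, 0.0008, 0, 0, 0, 0.6],
  ],
)

```text
t: 37.12
tcp_pos: [0.4669, -0.2617, 0.0032]
ee_rot: [0.233, 3.133, -0.0]
ft_force: [0.3, 0.4, -0.0]
opening: 0.0525
grasp_force: 0.0
```

Call:
send_rows(
  targets=[
    [0, 0, 0.01, 0, 0, 0, 0.7],
    [0, 0, 0.03, 0, 0, 0, 0.7],
    [0, 0, 0.06, 0, 0, 0, 0.7],
    [0, 0, 0.09, 0, 0, 0, 0.7],
    [0, 0, 0.13, 0, 0, 0, 0.7],
    [0, 0, 0.15, 0, 0, 0, 0.7],
    [0, 0, 0.15, 0, 0, 0, 0.7],
    [0, 0, 0.15, 0, 0, 0, 0.7],
  ],
)

```text
t: 37.78
tcp_pos: [0.4674, -0.2621, 0.1551]
ee_rot: [0.233, 3.13, -0.003]
ft_force: [0.4, -0.2, -0.4]
opening: 0.0638
grasp_force: 0.0
```

```bash
python3 st.py; python3 - <<'E'
from h import *
p=camera("wrist"); cv2.imwrite("pics/end.png",p["color"])
E
```

```text
37.78 tcp [ 0.4674 -0.2621  0.1551] handle 171.49 F [ 0.42 -0.18 -0.42] T [-0.018 -0.012  0.012] 0.06381457210985612
r 0.4043027119424218 ang 255.5860755150573 Tz about stud 0.19452331660472133 Tz frc 0.18283087308765056
```

View pics/end.png

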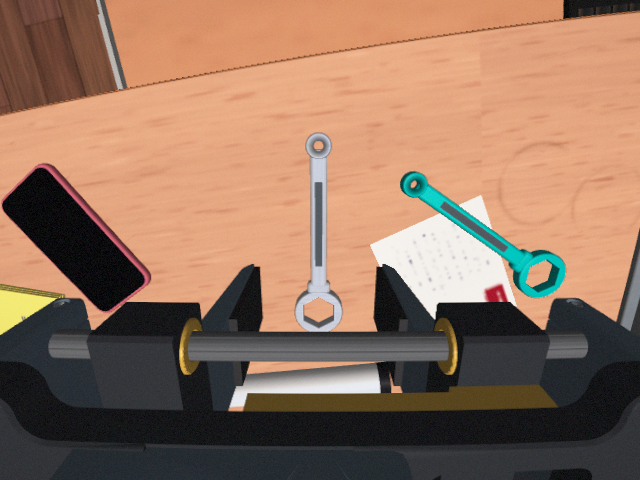

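The spanner lies flat on the bare desk, ring at (318,312) and boss at (318,145), and the gripper is clear of it.

```bash
python3 -c "
from workcell import *
print(close_job())"
```

```text
the job is handed in; nothing more can be done
None
```

The nut was run down in three strokes and measured tight at about 0.98 N·m; the spanner now lies flat on the bare desk where it started, about 0.4 m from the nut, and the job is handed in at about 38 s (no verdict was returned).

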